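# Fetch the touchstone from behind the cup and the bottle

### The job

Take the bur cup and the green bottle, which stand in front of the touchstone on the wooden caddy, over to the aluminium tray before you touch the stone. Then lay the touchstone flat in the middle of the dark rubber pad, its length along the pad's length, and only after that stand the cup and the bottle back on the caddy, each on the very spot where it stood at the start. Keep cup and bottle upright throughout and leave the solder spool and the wax block where they are.

Things in the scene. Friction and masses are not known exactly. Their poses are not given: they have to be found in the camera images.
- stone: Touchstone: flat black bar 18 x 45 x 9 mm (x, y, z), faint gold streaks on top. Origin at the centre of its underside, y along its length, z up. It starts in the caddy's well behind cup and bottle; grip it across its 18 mm once these are gone.
- cup: Bur cup: round cream cup 45 mm across and 60 mm tall, straight-sided, with a bunch of upright burs reaching to 75 mm. Origin at the centre of its underside, z up. At the start there is finger room only in front of and behind it (along the caddy's x), with the fingertips kept above the stone and the well's walls, 20 mm or more above the cup's foot.
- bottle: Small green glass bottle with black cap: body 33 mm across, straight up to about 40 mm, shoulder at 56 mm, 72 mm tall in all. Origin at the centre of its underside, z up. Grip it as the cup.
- caddy: Fixed wooden caddy, deck 116 x 116 x 6 mm; origin: centre of underside, +x to its back. Two dark round spots at x -28, y +-24 mm carry cup and bottle, either way round. Behind them the stone's well, with walls 14 mm high over the deck at its sides (inner faces y +-27 mm) and back (inner face x +52 mm), open in front: finger room behind the stone (its centre is at x +9.5 mm), none at its ends.
- tray: Fixed low aluminium tray 110 x 130 mm (x, y), rim 12 mm high and 3 mm thick, inner floor about 3 mm above its underside. Origin at the centre of its underside. Empty at the start; room for cup and bottle side by side along y.
- pad: Fixed dark rubber pad 70 x 100 x 4 mm (x, y, z), y along its length. Origin at the centre of its underside; its top is 4 mm higher.
- spool: White spool of solder wire, 46 mm across, 32 mm tall: a bystander. Origin at the centre of its underside. Just behind and left of it stands the stereo microscope, whose eyepieces overhang the board, and farther left a motor hangs from a pole: draw the arm in before swinging past these from the left.
- wax: Blue block of carving wax 38 x 52 x 26 mm: a bystander. Origin at the centre of its underside.
There are look-alikes about, which are no part of the job. Leave any orange look-alike of the cup alone.

How it is judged:
By the outcome, as a careful person would: the job done as asked, in the order asked, and still so for the second after the job is handed in, with the robot touching nothing.
It also fails if it takes over 112 s, if anything falls off the work surface, if the arm or the gripper's body presses on something with over 40 N, if the wrist force passes 120 N, or if a joint passes its speed limit or range.

### The arm

A 6-joint arm with a two-finger parallel gripper is mounted at the origin on a cart in front of the work surface, level with it; the furniture and walls round the work are solid. World frame = base frame: x ahead of the robot, y to its left, z up, the work surface at z = 0. Lengths are in m, angles in degrees, forces in N, time in s.
With the tool pointing down it reaches from about 0.375 to 0.9 m from the base axis. Payload 3.1 kg.
Tool frame: the origin (TCP) lies midway between the tips of the shut fingers; the grasp point (between the pads) lies 19 mm behind it; z points along the fingers, y is the direction in which the jaws open and shut (so a half turn about z gives the same grasp; the last joint's range is limited). The gripper opens to 87 mm and grips with 3 to 60 N. Pads are 19 mm wide; open, the fingers measure 117 mm over their backs; the gripper's body (75 mm by 190 mm) begins 51 mm behind the grasp point.
Start: joints at [-86.373, 30.224, 82.088, -0, 67.689, -10.227], TCP at [0.15, -0.607, 0.223] pointing down, gripper open.
Joint ranges: [-176.69, 176.69], [-43.24, 126.21], [12.49, 139.97], [-82, 262], [0, 151.66], [-163.58, 163.58]. Speed limits (degrees/s): [159.86, 159.86, 180, 180, 180, 180].

### API

Orientations are given as a 3x3 rotation matrix whose columns are the frame's x, y, z axes.
In Python, from rig import bot gives the robot as it stands.
- The arm moves only by the tool carry_out, never from a script. Its arguments are lists of equal length, an entry for each row: "grip": the gripper's target within -1 to 1 (fully open at 1, half-way at 0, shut at -1); "slide": the shift along the tool's x, y, z in mm, a list of three; "twist": the turn, a rotation vector about the tool's x, y, z in rad, a list of three. In form: {"grip": [grip, ...], "slide": [[dx, dy, dz], ...], "twist": [[wx, wy, wz], ...]}. A call has 1 to 12 rows; each row shifts and turns the pose as measured when the row begins, along the tool's axes as they then stand; what a row does not reach is not made up. A row lasts 1/10 s, in which the tool goes at most 50 mm and 8.59 degrees, less where a joint would pass 70% of its speed; a pose out of reach is approached as far as the arm can. A call is refused whole if a number of a shift passes 50 or a number of a turn 0.15, either way. A call with a gripper value outside its range is refused whole. The fingers move at their own pace and stop on an object; the grip force is fixed at half the most. Time passes only in rows, so rows that do not move let the fingers close. It gives the time, the measured TCP pose, the force and the opening at its end, in the units of the state.
- bot.read_state(): the state, without advancing time (a new reading comes with each control period).
- bot.capture(name): name is "scene" or "top"; returns a dict with "color" (420x560x3 uint8, red, green, blue), "depth" (420x560 float32, m along the optical axis (not along the pixel's ray), 0 where there is no reading), "fx", "fy", "cx", "cy" (pixels), "position" and "rotation" of the camera in the world. Camera axes: x right, y up, looking along -z (the intrinsics and any distortion apply to the point x, -y, -z); pixel columns grow to the right and rows downward; lengths in m; the calibration is good to about 2 mm. A picture is of the moment at which its call begins.
- bot.hand_in(): hands the job in, once; it reports no verdict.
The state is a dict: "time_s": time; "joint_positions": joint angles; "qvel": joint speeds; "tau": joint torques, N m; "position": TCP position; "tcp_rot": TCP orientation; "force": force on the tool from outside, world axes, zero at the start; "moment": the same for the moment, N m; "opening": opening from 0.0 (shut) to 1.0 (fully open).
Only numpy, scipy, OpenCV 4.12 (cv2) and the standard library are available. Lean on these libraries where they do the work, as an engineer would, in place of code of your own. Each camera call takes 0.05 s, during which the arm holds its last target.

## Working session

There is one attempt and no reset: what is moved stays moved. The work goes in short steps, Python scripts to look and compute and a tool call to move; the robot and the scene stay as the last step left them, time stands still between calls to the robot, and variables do not carry over. Pictures are saved under pics/ and viewed, and the job is handed in when it is done.

Besides the shell and the picture viewer there is one more tool, called as name(argument=value, ...), one argument or row to a line, values as JSON. carry_out: Moves the arm, as the interface text tells. Its arguments: {"type":"object","properties":{"grip":{"type":"array"},"slide":{"type":"array"},"twist":{"type":"array"}},"required":["grip","slide","twist"]}

```bash
ls; mkdir -p pics
cat > h.py <<'E'
import numpy as np, cv2
from rig import bot
def save(n,f):
    c=bot.capture(n); cv2.imwrite(f'pics/{f}.png',c['color'][:,:,::-1]); np.savez(f'pics/{f}.npz',**{k:v for k,v in c.items()}); return c
E
python3 - <<'E'
from h import *
for n in('scene','top'):
    c=save(n,n+'0'); print({k:v for k,v in c.items() if k not in('color','depth')}, (c['depth']>0).mean())
print(bot.read_state())
E
```

```text
pics
{'fx': 393.1809734281798, 'fy': 393.1809734281798, 'cx': 273.6381346027448, 'cy': 210.69596906974837, 'position': array([-0.07360053,  0.21186505,  0.56515794]), 'rotation': array([[-0.50179983,  0.53421743, -0.68030042],
       [-0.8649667 , -0.30496586,  0.39853285],
       [ 0.00543479,  0.78842093,  0.61511211]])} 0.9960969387755102
{'fx': 468.37338802059287, 'fy': 468.37338802059287, 'cx': 281.38668276690794, 'cy': 205.14091366921684, 'position': array([ 0.36156015, -0.14743735,  0.86513414]), 'rotation': array([[ 0.00687297,  0.98345141, -0.18104168],
       [-0.99972029,  0.0108548 ,  0.0210124 ],
       [ 0.02262984,  0.18084662,  0.98325093]])} 0.9960544217687075
{'time_s': 0.1, 'joint_positions': array([-8.63724131e+01,  3.02727901e+01,  8.21484805e+01,  4.24635851e-04,
        6.76871967e+01, -1.02276851e+01]), 'qvel': array([ 0.03159367, -0.12849034, -0.27585608, -0.00494203, -0.01524538,
       -0.08230893]), 'tau': array([-3.33832159e-04, -4.40985990e+01, -1.77150911e+01,  6.35318086e-02,
        5.34290413e-02, -4.44920465e-05]), 'position': array([ 0.14965423, -0.60615852,  0.22168171]), 'tcp_rot': array([[ 9.70904414e-01,  2.39467337e-01, -1.12936538e-04],
       [ 2.39467118e-01, -9.70902636e-01,  1.88975270e-03],
       [ 3.42883665e-04, -1.86181383e-03, -9.99998208e-01]]), 'force': array([-0.88056988, -0.42789074, -0.03150553]), 'moment': array([0.0001236 , 0.00140899, 0.0102166 ]), 'opening': 0.9998993967616022}
```

View pics/scene0.png

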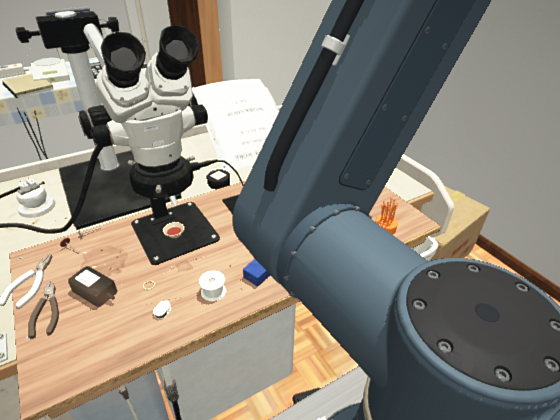

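View pics/top0.png

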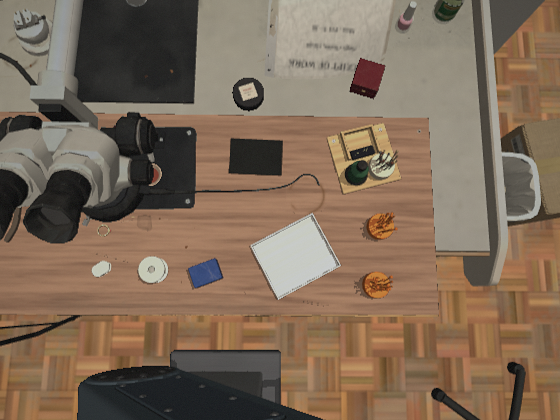

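The scene view is mostly blocked by the arm. In the top view I see the caddy at about (363,160), the tray at (295,257), the pad at (256,156) and orange decoys at (381,226) and (377,286). The spool is at (152,270) and the wax at (205,272).

```bash
cat >> h.py <<'E'
def load(f): return dict(np.load(f'pics/{f}.npz'))
def ray(c,u,v,z):
    d=np.array([(u-c['cx'])/c['fx'],-(v-c['cy'])/c['fy'],-1.0]); d=c['rotation']@d
    return c['position']+d*(z-c['position'][2])/d[2]
def cloud(c):
    h,w=c['depth'].shape; v,u=np.mgrid[:h,:w]; D=c['depth']
    P=np.stack([(u-c['cx'])/c['fx']*D,-(v-c['cy'])/c['fy']*D,-D],-1)
    return P@c['rotation'].T+c['position']
E
python3 - <<'E'
from h import *
c=load('top0'); im=c['color'][:,:,::-1]
cv2.imwrite('pics/crop0.png',cv2.resize(im[115:205,310:420],None,fx=6,fy=6,interpolation=cv2.INTER_CUBIC))
P=cloud(c)
for n,(u,v) in dict(board=(200,240),pad=(256,156),tray=(295,257),wax=(205,272),spool=(147,263),bottle=(357,172),cup=(380,165),deck=(345,185),stone=(357,152),bench=(300,100)).items(): print(n,P[v,u].round(4))
# pad
hsv=cv2.cvtColor(c['color'],cv2.COLOR_RGB2HSV)
def rect(mask,x0,x1,y0,y1,z):
    m=np.zeros_like(mask); m[y0:y1,x0:x1]=mask[y0:y1,x0:x1]
    cs,_=cv2.findContours(m,cv2.RETR_EXTERNAL,cv2.CHAIN_APPROX_NONE); k=max(cs,key=cv2.contourArea)
    w=np.array([ray(c,p[0][0],p[0][1],z)[:2] for p in k],np.float32)*1000
    return cv2.minAreaRect(w), cv2.boundingRect(k)
print('pad',rect((hsv[...,2]<70).astype(np.uint8),220,295,130,185,.004))
print('tray',rect(((hsv[...,1]<50)&(hsv[...,2]>120)).astype(np.uint8),240,350,205,305,.012))
zz=P[...,2]
print('tray rim depth',[(zz[205:305,240:350]>t).sum() for t in(.002,.006,.01)])
E
```

```text
board [ 0.4539 -0.016  -0.001 ]
pad [ 0.6147 -0.1168  0.0041]
tray [ 0.4236 -0.1914  0.0049]
wax [ 0.3944 -0.0308  0.0243]
spool [0.409  0.0706 0.0309]
bottle [ 0.5727 -0.2998  0.0541]
cup [ 0.5936 -0.348   0.0276]
deck [ 0.5597 -0.2855  0.0061]
stone [ 0.6215 -0.3077  0.0165]
bench [ 0.7374 -0.2019 -0.0152]
pad (((613.8489990234375, -115.88129425048828), (99.38392639160156, 68.54535675048828), 88.48371887207031), (229, 139, 54, 36))
tray (((426.86517333984375, -191.20321655273438), (110.51457977294922, 130.20689392089844), 28.230932235717773), (250, 213, 91, 87))
tray rim depth [np.int64(6438), np.int64(703), np.int64(468)]
```

View pics/crop0.png

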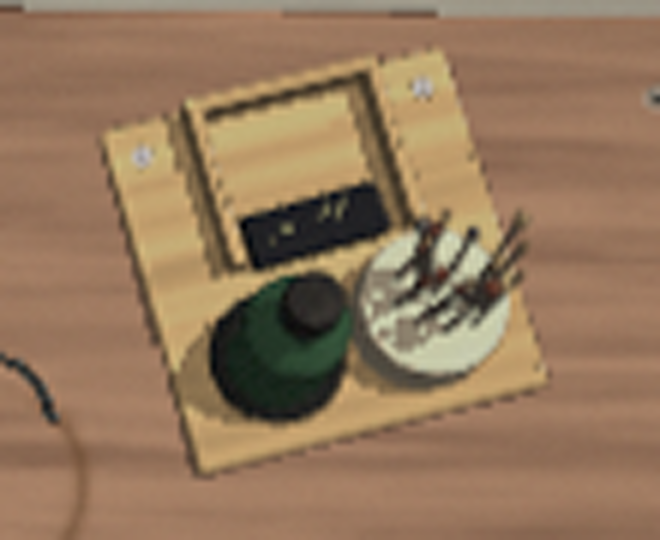

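The crop shows the bottle on the caddy's left spot, the cup on the right spot and the stone behind them, with the deck corners clear. Next I measure the caddy pose and both objects.

Run:
```python
from h import *
c=load('top0'); hsv=cv2.cvtColor(c['color'],cv2.COLOR_RGB2HSV); P=cloud(c)
K=[(103,135),(443,48),(549,378),(200,475)]
W=np.array([ray(c,(x+.5)/6-.5+310,(y+.5)/6-.5+115,.006)[:2] for x,y in K])*1000
print(W.round(1), W.mean(0).round(1)); 
e=[np.degrees(np.arctan2(*(W[i]-W[j])[::-1])) for i,j in((0,3),(1,2),(0,1),(3,2))]; print(np.round(e,1),[np.linalg.norm(W[i]-W[i-1]).round(1) for i in range(4)])
print(cv2.minAreaRect(W.astype(np.float32)))
o=W.mean(0); yaw=np.radians(np.mean([e[0],e[1],e[2]-90,e[3]-90])); print('yaw',np.degrees(yaw))
R=np.array([[np.cos(yaw),-np.sin(yaw)],[np.sin(yaw),np.cos(yaw)]])
for n,p in dict(bottle=(-28,24),cup=(-28,-24),stone=(9.5,0)).items(): print(n,(o+R@p).round(1))
# direct: cup rim ellipse at z=.066 ; cream mask
def big(m,x0,x1,y0,y1):
    k=np.zeros(m.shape,np.uint8); k[y0:y1,x0:x1]=m[y0:y1,x0:x1]; return k
m=big((hsv[...,1]<60)&(hsv[...,2]>120),365,400,145,182)
cs,_=cv2.findContours(cv2.morphologyEx(m,cv2.MORPH_CLOSE,np.ones((5,5))),cv2.RETR_EXTERNAL,cv2.CHAIN_APPROX_NONE);k=max(cs,key=cv2.contourArea)
w=np.array([ray(c,*p[0],.066)[:2] for p in k],np.float32)*1000; print('cup rim',cv2.minEnclosingCircle(w))
# bottle cap: black
m=P[...,2]>.068; m=big(m,340,370,150,190); v,u=np.nonzero(m); print('bottle cap pts',(P[v,u].mean(0)*1000).round(1),P[v,u,2].max(),len(v))
m=big((P[...,2]>.058)&(P[...,2]<.07),365,405,140,185); v,u=np.nonzero(m); print('cup pts',(np.median(P[v,u],0)*1000).round(1),len(v))
# stone
m=big(hsv[...,2]<60,346,376,143,161)
cs,_=cv2.findContours(m,cv2.RETR_EXTERNAL,cv2.CHAIN_APPROX_NONE);k=max(cs,key=cv2.contourArea)
w=np.array([ray(c,*p[0],.015)[:2] for p in k],np.float32)*1000; print('stone',cv2.minAreaRect(w))
for y in range(120,200,8): print((P[y,330:402:6,2]*1000).round(0))
```

```text
[[ 653.7 -252.1]
 [ 684.6 -362.5]
 [ 575.4 -392.6]
 [ 542.8 -281.3]] [ 614.1 -322.1]
[ 14.8  15.4 105.7 106.3] [np.float64(114.7), np.float64(114.7), np.float64(113.3), np.float64(115.9)]
((613.7052612304688, -321.8936767578125), (114.64256286621094, 116.41962432861328), 15.66622543334961)
yaw 15.553708962726008
bottle [ 580.7 -306.5]
cup [ 593.6 -352.7]
stone [ 623.3 -319.6]
cup rim ((583.4049682617188, -342.5091247558594), 22.28449249267578)
bottle cap pts [ 569.2 -297.6  111. ] 0.8651341444281311 95
cup pts [ 593.7 -352.7   63.7] 37
stone ((621.6109008789062, -317.6930847167969), (17.071287155151367, 45.07225036621094), 16.899267196655273)
[-2.  3.  1.  3.  2.  2.  2.  2.  4.  2.  2.  5.]
[ 4.  4. -1.  4.  2. 24. 18. 20.  7.  4.  1.  3.]
[ 3.  9. 21.  8.  7.  6.  3. 12.  8.  7.  3.  2.]
[ 7.  5.  7.  5.  4.  7.  7.  7. 20.  6.  4.  1.]
[ 1.  7.  7. 22. 14. 16. 13. 17. 16.  7.  5. 77.]
[ 2.  8.  7. 12. 10.  6.  6. 30. 28. 74. 70. 74.]
[ 1.  8.  4.  7. 53. 78. 78. 29. 29. 30. 30.  6.]
[  1.   2.   8.  14.  48.  50.   6.  13.  25. 865.   7.   7.]
[-1.  1.  7.  8.  7.  5.  7.  7.  8.  1.  3.  3.]
[-0.  2.  2.  6.  2.  3.  3.  1.  2.  3.  1.  4.]
```

Run:
```python
from h import *
c=load('top0'); P=cloud(c); Z=(P[...,2]*1000).round(0); Z[Z>200]=-99
np.set_printoptions(linewidth=250)
print('cup cols366-402'); 
for v in range(146,188,2): print(v,Z[v,366:404:1].astype(int))
print('decoy')
for v in range(208,242,3): print(v,Z[v,362:404:2].astype(int))
m=np.zeros(Z.shape,bool); m[150:190,340:370]=1; m&=(Z>72)&(Z<85); v,u=np.nonzero(m); print('cap',np.median(P[v,u],0),len(v),u.mean(),v.mean(), ray(c,u.mean(),v.mean(),.078))
def px(p):
    q=c['rotation'].T@(np.array(p)-c['position']); return (c['cx']+c['fx']*q[0]/-q[2], c['cy']-c['fy']*q[1]/-q[2])
print(px((.5936,-.3527,.006)),px((.5936,-.3527,.066)),px((.5807,-.3065,.078)))
```

```text
cup cols366-402
146 [ 6 15 14 14 15 16 15  8  6  7 15 20 22 20  7  6 10  4  6  8  8  6  6  9  6  4  0  4  2  1  4  4  1  2 -1  2 -2  4]
148 [15 18 14 15 17 17 19 17  8  8 10 21 20 21  5  6  7  4  5  9  7  9  6  7  5  4  1  5  2  3  1  1  4  1  2  0  1  2]
150 [16 17 15 15 16 15 15 13  7  6  6 13 19 22 23  5  8  6 81  5  8  7  7  6  9  7  4  2  2  1  2  2  5 -1  1  2  2  1]
152 [13 17 16 16 12 17 17 17 15 10  7 10 16 74 74 75 74 67  7  7  8  6  7  8  5  8  8  4  3 77 77 81 76  2  1  3  1  1]
154 [ 14  16  14  14  15  13  14  13  10   7   9  28  26  30  66  29  74  73  30  28  27   7  78  77   5   6   8   9 -99  68   1   4   0   0   3   0   2   3]
156 [11 10  5  5  7  7  8  4 28 27 26 30 27 53 78 79 55 26 30 27 29 67 28 27  9  3  8 59 62  0 80 83  0  1  1  5  2  3]
158 [ 6  7  6  6  5  7 27 28 30 28 28 28 62 62 45 71 25 26 29 28 72 31 28 29 30 29 81 77 65 71  2 -2  3  2  1  3  3  1]
160 [ 6  6  6  7  6 26 30 28 28 26 29 46 28 31 57 76 77 76 74 62 29 30 28 28 70 70 76 59 58  6 74  4  0  2  1  3 -1  4]
162 [79  7  4 13 27 26 28 28 29 30 28 26 30 41 74 72 28 47 32 28 78 74 79 77 29 77 79 
[... 2073 characters left out ...]
23 24 21 57 69 72 71 73 24 25  2  1  1  0  5]
229 [ 0  0  0 16 20 21 21 23 24 22 22 70 23 18 71 76 73 74  3  3  3]
232 [ 4  3  1  6 20 20 20 27 24 36 28 37 26 19 19 22  4  2  1  1  4]
235 [ 2  2  2  1  6 18 23 22 22 23 22 24 23 24 21  2  0  1  2  2 -3]
238 [ 1  2  1  2  3  3  6 16 22 20 21 18  1  2  0  1  2  1  2  2  1]
241 [ 2  1  4 -2  4  1  1  3  2  3  3 -1  3  3  1  3  1  0  2  4  2]
cap [ 0.57886905 -0.30427292  0.07810518] 86 361.9651162790698 165.22093023255815 [ 0.57880609 -0.30428375  0.078     ]
(np.float64(379.8681078241913), np.float64(168.0310930536814)) (np.float64(387.6148837041138), np.float64(159.29203388399662)) (np.float64(363.204405682818), np.float64(164.18592356750207))
```

Run:
```python
from h import *
c=load('top0'); hsv=cv2.cvtColor(c['color'],cv2.COLOR_RGB2HSV); P=cloud(c); Z=P[...,2]*1000
sub=np.zeros(Z.shape,np.uint8); sub[140:185,364:402]=1
m=((Z>23)&(Z<84)&(sub>0)).astype(np.uint8)
# top-face points
t=(Z>24)&(Z<33)&(sub>0); print('face pts',(P[t].mean(0)*1000).round(1), t.sum())
w=(P[t][:,:2]*1000).astype(np.float32); print(cv2.minEnclosingCircle(w)); h=cv2.convexHull(w); print(cv2.fitEllipse(h))
# clean caddy: deck fit of height mask z in 4..10 and wood colour?
m=np.zeros(Z.shape,bool); m[118:195,322:405]=1
zf=cv2.medianBlur((P[...,2]*1000).astype(np.float32),5)
d=(m&(zf>4)).astype(np.uint8); cs,_=cv2.findContours(d,cv2.RETR_EXTERNAL,cv2.CHAIN_APPROX_NONE);k=max(cs,key=cv2.contourArea)
print(cv2.contourArea(k)); ww=np.array([ray(c,*p[0],.006)[:2] for p in k],np.float32)*1000; print(cv2.minAreaRect(ww))
hm=cv2.cvtColor(c['color'],cv2.COLOR_RGB2LAB)[...,2]
print(hm[180,325:400:3],hm[130,325:400:3])
```

```text
face pts [ 590.3 -349.5   28. ] 355
((589.2823486328125, -342.747314453125), 32.2223014831543)
((588.5672607421875, -345.9476013183594), (46.117706298828125, 65.30905151367188), 36.003021240234375)
3512.0
((615.2916870117188, -324.08148193359375), (120.01409912109375, 122.57478332519531), 15.268689155578613)
[147 148 148 148 147 151 151 145 129 135 133 135 131 130 160 159 152 153
 153 157 160 160 158 153 144] [146 146 147 147 147 146 147 153 161 158 153 138 142 153 154 144 158 160
 132 156 159 146 146 146 146]
```

Run:
```python
from h import *
c=load('top0'); hsv=cv2.cvtColor(c['color'],cv2.COLOR_RGB2HSV); im=c['color'][:,:,::-1]
m=np.zeros(hsv.shape[:2],np.uint8); s=(slice(145,182),slice(365,400)); m[s]=((hsv[...,1]<60)&(hsv[...,2]>120))[s]
m=cv2.morphologyEx(m,cv2.MORPH_CLOSE,np.ones((5,5)))
cs,_=cv2.findContours(m,cv2.RETR_EXTERNAL,cv2.CHAIN_APPROX_NONE);k=max(cs,key=cv2.contourArea)
w=np.array([ray(c,*p[0],.028)[:2] for p in k],np.float32)*1000
print(cv2.minEnclosingCircle(w),cv2.fitEllipse(w))
# bottle body lower contour: dark/green pixels -> ray at shoulder .046 circle
m=np.zeros(hsv.shape[:2],np.uint8); s=(slice(155,188),slice(342,370)); m[s]=(hsv[...,2]<75)[s]
cs,_=cv2.findContours(m,cv2.RETR_EXTERNAL,cv2.CHAIN_APPROX_NONE);k=max(cs,key=cv2.contourArea)
o=im.copy(); cv2.drawContours(o,[k],-1,(0,0,255),1)
cv2.imwrite('pics/crop1.png',cv2.resize(o[115:205,310:420],None,fx=6,fy=6,interpolation=cv2.INTER_NEAREST))
```

```text
((593.9540405273438, -351.78497314453125), 23.34421730041504) ((593.453857421875, -350.5173645019531), (41.789363861083984, 44.716670989990234), 101.41447448730469)
```

View pics/crop1.png

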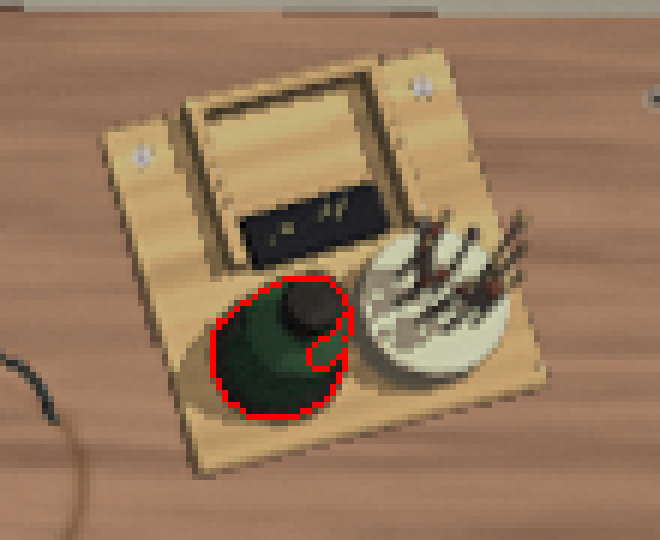

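```bash
cat >> h.py <<'E'
from scipy.spatial.transform import Rotation as Ro
def Rd(jawyaw):
    a=np.radians(jawyaw+90); x=np.array([np.cos(a),np.sin(a),0]); z=np.array([0,0,-1.]); return np.stack([x,np.cross(z,x),z],1)
def to(x,y,z,jaw):
    s=bot.read_state(); R=s['tcp_rot']; d=R.T@(np.array([x,y,z])-s['position'])*1000
    w=Ro.from_matrix(R.T@Rd(jaw)).as_rotvec()
    print('slide',d.round(1),'twist',w.round(4),'| t',round(s['time_s'],2),'pos',(s['position']*1000).round(1),'F',s['force'].round(1),'open',round(s['opening'],3),'J',s['joint_positions'].round(0))
E
python3 -c "
from h import *
to(.5935,-.3515,.15,15.6)"
```

```text
slide [ 491.9 -140.8   72.1] twist [-1.2000e-03 -1.8000e-03 -1.6012e+00] | t 0.1 pos [ 149.7 -606.2  221.7] F [-0.9 -0.4 -0. ] open 1.0 J [-86.  30.  82.   0.  68. -10.]
```

carry_out(
  grip=[1, 1, 1, 1, 1, 1, 1, 1, 1, 1, 1, 1],
  slide=[
    [42, -12, 0],
    [42, -12, 0],
    [42, -12, 0],
    [42, -12, 0],
    [42, -12, 0],
    [42, -12, 0],
    [42, -12, 0],
    [42, -12, 0],
    [42, -12, 0],
    [42, -12, 0],
    [0, 0, 0],
    [0, 0, 0],
  ],
  twist=[
    [0, 0, 0],
    [0, 0, 0],
    [0, 0, 0],
    [0, 0, 0],
    [0, 0, 0],
    [0, 0, 0],
    [0, 0, 0],
    [0, 0, 0],
    [0, 0, 0],
    [0, 0, 0],
    [0, 0, -0.14],
    [0, 0, -0.14],
  ],
)

```text
time_s: 1.3
position: [0.5416, -0.3801, 0.2145]
tcp_rot: [[0.865, 0.502, -0.005], [0.502, -0.865, 0.009], [0.0, -0.011, -1.0]]
force: [0.2, 0.1, 0.0]
opening: 1.0
```

carry_out(
  grip=[1, 1, 1, 1, 1, 1, 1, 1, 1, 1, 1, 1],
  slide=[
    [0, 0, 0],
    [0, 0, 0],
    [0, 0, 0],
    [0, 0, 0],
    [0, 0, 0],
    [0, 0, 0],
    [0, 0, 0],
    [0, 0, 0],
    [0, 0, 0],
    [0, 0, 0],
    [0, 0, 0],
    [0, 0, 0],
  ],
  twist=[
    [0, 0, -0.14],
    [0, 0, -0.14],
    [0, 0, -0.14],
    [0, 0, -0.14],
    [0, 0, -0.14],
    [0, 0, -0.14],
    [0, 0, -0.14],
    [0, 0, -0.14],
    [0, 0, -0.14],
    [0, 0, -0.14],
    [0, 0, 0],
    [0, 0, 0],
  ],
)

```text
time_s: 2.5
position: [0.5395, -0.3743, 0.2062]
tcp_rot: [[-0.405, 0.914, -0.017], [0.914, 0.405, 0.021], [0.026, -0.007, -1.0]]
force: [-0.7, 0.9, 0.3]
opening: 1.004
```

```bash
python3 -c "
from h import *
to(.5935,-.3515,.12,15.6)"
```

```text
slide [-3.3 59.2 85.7] twist [-0.0089 -0.0258  0.1445] | t 2.5 pos [ 539.5 -374.3  206.2] F [-0.7  0.9  0.3] open 1.004 J [-45.  34.  77.   0.  70. -69.]
```

carry_out(
  grip=[1, 1, 1, 1, 1, 1, 1, 1],
  slide=[
    [0, 15, 0],
    [0, 15, 10],
    [0, 15, 20],
    [0, 14, 20],
    [0, 0, 20],
    [0, 0, 15],
    [0, 0, 0],
    [0, 0, 0],
  ],
  twist=[
    [0, 0, 0.07],
    [0, 0, 0.07],
    [-0.01, -0.026, 0],
    [0, 0, 0],
    [0, 0, 0],
    [0, 0, 0],
    [0, 0, 0],
    [0, 0, 0],
  ],
)

```text
time_s: 3.3
position: [0.5969, -0.3551, 0.1177]
tcp_rot: [[-0.249, 0.969, 0.001], [0.969, 0.249, -0.003], [-0.003, -0.0, -1.0]]
force: [-0.3, 0.2, -0.4]
opening: 1.001
```

```bash
python3 -c "
from h import *
to(.5935,-.3515,.031,15.6);c=save('top','top1')
cv2.imwrite('pics/t1.png',cv2.resize(c['color'][90:310,200:480,::-1],None,fx=2.8,fy=2.7))
save('scene','s1')"
```

```text
slide [ 4.6 -2.4 86.7] twist [-0.0001  0.0027 -0.0211] | t 3.3 pos [ 596.9 -355.1  117.7] F [-0.3  0.2 -0.4] open 1.001 J [-40.  42.  76.  -0.  61. -54.]
```

View pics/t1.png

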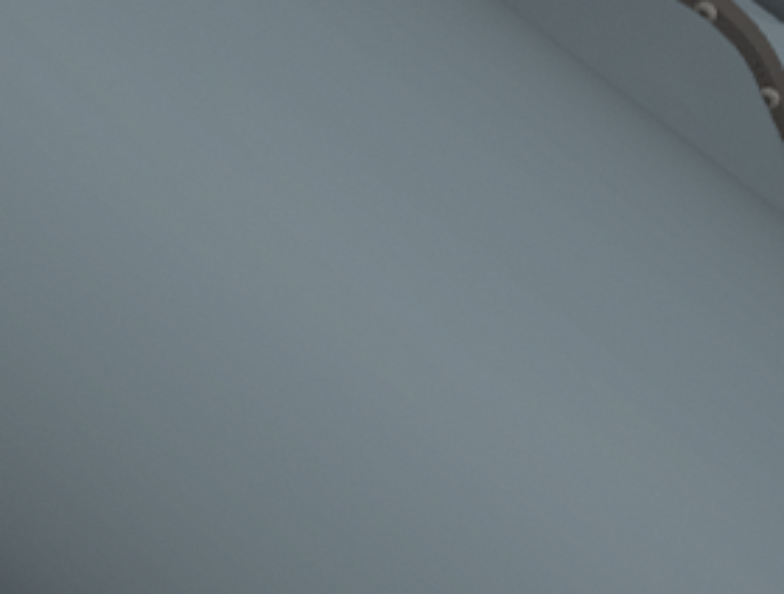

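View pics/s1.png

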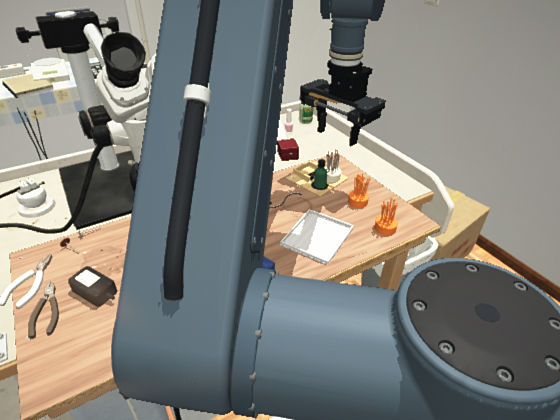

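The top view is blocked by the arm. The scene view shows the open gripper above the caddy, with the bottle at (320,175), the cup at (333,170) and the decoys clear. I'll zoom in to check the cup.

Run:
```python
from h import *
c=load('s1'); 
cv2.imwrite('pics/s1z.png',cv2.resize(c['color'][60:250,270:420,::-1],None,fx=4,fy=3.1,interpolation=cv2.INTER_CUBIC))
def px(p):
    q=c['rotation'].T@(np.array(p)-c['position']); return (c['cx']+c['fx']*q[0]/-q[2], c['cy']-c['fy']*q[1]/-q[2])
for z in(.006,.028,.066,.081): print('cup',px((.5935,-.3515,z)),'bot',px((.5793,-.305,z)))
```

```text
cup (np.float64(331.1376995998851), np.float64(177.10747005981256)) bot (np.float64(319.6786540372364), np.float64(184.76399893062674))
cup (np.float64(331.9556556176064), np.float64(169.89628281408085)) bot (np.float64(320.36198479500626), np.float64(177.45114986408936))
cup (np.float64(333.42140508608685), np.float64(156.97407961055166)) bot (np.float64(321.587792378254), np.float64(164.33283821342712))
cup (np.float64(334.01931349792864), np.float64(151.70285546136026)) bot (np.float64(322.08830430182024), np.float64(158.97647438606478))
```

View pics/s1z.png

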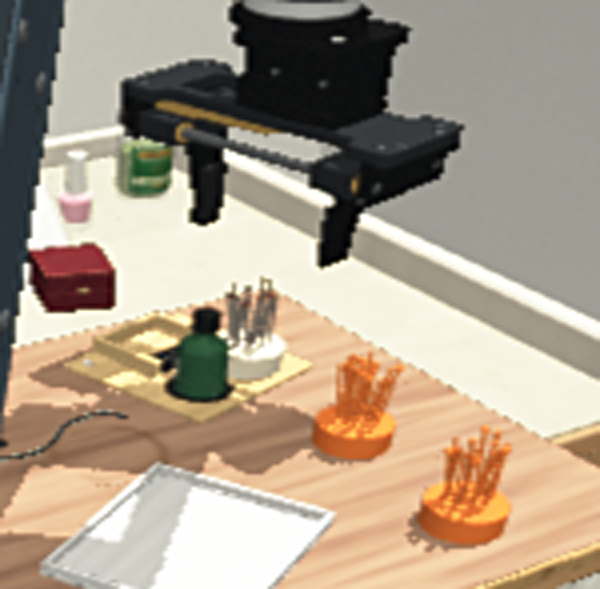

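The cup looks low, but the brief gives it as a 60 mm straight cylinder, so the opening after closing will show what I'm really gripping.

carry_out(
  grip=[1, 1, 1, 1, 1, 1, 1, 1],
  slide=[
    [4.6, -2.4, 0],
    [0, 0, 15],
    [0, 0, 15],
    [0, 0, 15],
    [0, 0, 15],
    [0, 0, 10],
    [0, 0, 3],
    [0, 0, 0],
  ],
  twist=[
    [0, 0, -0.02],
    [0, 0, 0],
    [0, 0, 0],
    [0, 0, 0],
    [0, 0, 0],
    [0, 0, 0],
    [0, 0, 0],
    [0, 0, 0],
  ],
)

```text
time_s: 4.2
position: [0.5933, -0.3524, 0.0399]
tcp_rot: [[-0.268, 0.963, 0.002], [0.963, 0.268, -0.004], [-0.005, 0.001, -1.0]]
force: [-0.7, -0.2, -0.2]
opening: 1.003
```

```bash
python3 -c "
from h import *
to(.5935,-.3515,.031,15.6)"
```

```text
slide [0.8 0.4 8.9] twist [ 0.0012  0.0047 -0.0008] | t 4.2 pos [ 593.3 -352.4   39.9] F [-0.7 -0.2 -0.2] open 1.003 J [-40.  48.  79.  -0.  53. -55.]
```

carry_out(
  grip=[1, 1, 1, 0.3, 0.2, 0.1],
  slide=[
    [0.8, 0.4, 5],
    [0, 0, 3],
    [0, 0, 0],
    [0, 0, 0],
    [0, 0, 0],
    [0, 0, 0],
  ],
  twist=[
    [0, 0.004, 0],
    [0, 0, 0],
    [0, 0, 0],
    [0, 0, 0],
    [0, 0, 0],
    [0, 0, 0],
  ],
)

```text
time_s: 4.8
position: [0.5949, -0.3525, 0.0332]
tcp_rot: [[-0.268, 0.963, 0.004], [0.963, 0.268, -0.003], [-0.004, 0.004, -1.0]]
force: [0.5, 0.4, 0.9]
opening: 0.809
```

```bash
python3 -c "
from h import *
to(.5935,-.3515,.031,15.6)
c=save('scene','s2'); cv2.imwrite('pics/s2z.png',cv2.resize(c['color'][60:250,270:420,::-1],None,fx=4,fy=3.1,interpolation=cv2.INTER_CUBIC))"
```

```text
slide [ 1.3 -1.1  2.2] twist [ 0.0036  0.0038 -0.0007] | t 4.8 pos [ 594.9 -352.5   33.2] F [0.5 0.4 0.9] open 0.809 J [-40.  48.  79.   0.  52. -56.]
```

View pics/s2z.png

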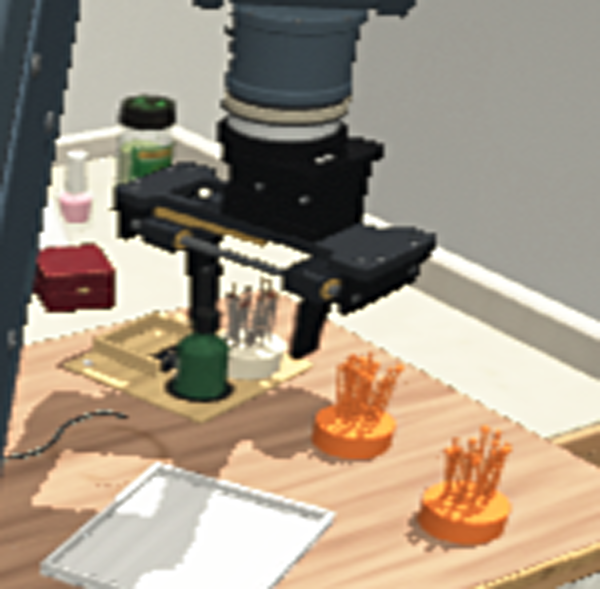

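carry_out(
  grip=[0, -0.2, -0.2, -0.2, -0.2, -0.2, -0.2],
  slide=[
    [0, -1, 2],
    [0, 0, 0],
    [0, 0, 0],
    [0, 0, 0],
    [0, 0, 0],
    [0, 0, 0],
    [0, 0, 0],
  ],
  twist=[
    [0, 0, 0],
    [0, 0, 0],
    [0, 0, 0],
    [0, 0, 0],
    [0, 0, 0],
    [0, 0, 0],
    [0, 0, 0],
  ],
)

```text
time_s: 5.55
position: [0.5942, -0.353, 0.0317]
tcp_rot: [[-0.268, 0.963, 0.005], [0.963, 0.268, -0.003], [-0.005, 0.004, -1.0]]
force: [0.2, -0.7, -0.5]
opening: 0.513
```

```bash
python3 -c "
from h import *
to(.5935,-.3515,.031,15.6)"
```

```text
slide [ 1.6 -0.3  0.7] twist [ 0.0043  0.0046 -0.0007] | t 5.55 pos [ 594.2 -353.    31.7] F [ 0.2 -0.7 -0.5] open 0.513 J [-40.  48.  79.   0.  52. -56.]
```

Opening 0.513 is 45 mm, so the cup is gripped. The grasp pose is (0.5942, -0.3530, 0.0317). Lift.

carry_out(
  grip=[-1, -1, -1, -1, -1, -1, -1, -1, -1, -1],
  slide=[
    [0, 0, 0],
    [0, 0, -5],
    [0, 0, -10],
    [0, 0, -20],
    [0, 0, -25],
    [0, 0, -25],
    [0, 0, -25],
    [0, 0, -10],
    [0, 0, 0],
    [0, 0, 0],
  ],
  twist=[
    [0, 0, 0],
    [0, 0, 0],
    [0, 0, 0],
    [0, 0, 0],
    [0, 0, 0],
    [0, 0, 0],
    [0, 0, 0],
    [0, 0, 0],
    [0, 0, 0],
    [0, 0, 0],
  ],
)

```text
time_s: 6.55
position: [0.5917, -0.3512, 0.1568]
tcp_rot: [[-0.268, 0.963, 0.001], [0.963, 0.268, -0.0], [-0.0, 0.001, -1.0]]
force: [0.7, 1.0, -1.6]
opening: 0.513
```

```bash
python3 -c "
from h import *
a=np.radians(28.2); t=np.array([.4269,-.1912]); y=np.array([-np.sin(a),np.cos(a)])
print(t+.03*y,t-.03*y)
to(*(t+.03*y),.14,15.6)
c=save('scene','s3'); cv2.imwrite('pics/s3z.png',cv2.resize(c['color'][60:250,270:420,::-1],None,fx=4,fy=3.1,interpolation=cv2.INTER_CUBIC))"
```

```text
[ 0.41272348 -0.1647609 ] [ 0.44107652 -0.2176391 ]
slide [ 227.6 -122.4   16.6] twist [ 0.0012  0.0004 -0.0007] | t 6.55 pos [ 591.7 -351.2  156.8] F [ 0.7  1.  -1.6] open 0.513 J [-40.  39.  76.   0.  65. -56.]
```

View pics/s3z.png

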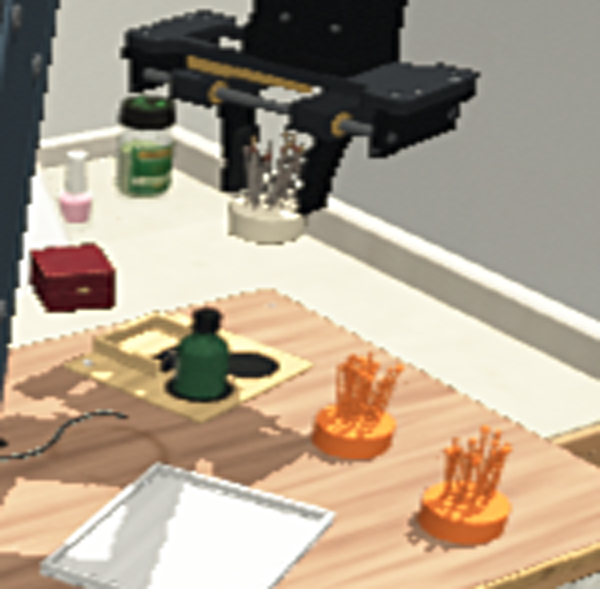

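The cup is lifted and hanging straight, and the bottle is undisturbed. Moving to the tray's left place.

carry_out(
  grip=[-1, -1, -1, -1, -1, -1, -1, -1, -1, -1, -1, -1],
  slide=[
    [10, -5, 0],
    [20, -11, 0],
    [25, -13, 0],
    [27, -15, 0],
    [27, -15, 0],
    [27, -15, 0],
    [27, -15, 0],
    [25, -13, 0],
    [18, -10, 0],
    [10, -6, 0],
    [0, 0, 0],
    [0, 0, 0],
  ],
  twist=[
    [0, 0, 0],
    [0, 0, 0],
    [0, 0, 0],
    [0, 0, 0],
    [0, 0, 0],
    [0, 0, 0],
    [0, 0, 0],
    [0, 0, 0],
    [0, 0, 0],
    [0, 0, 0],
    [0, 0, 0],
    [0, 0, 0],
  ],
)

```text
time_s: 7.8
position: [0.4045, -0.162, 0.1429]
tcp_rot: [[-0.267, 0.964, -0.023], [0.963, 0.267, 0.019], [0.024, -0.018, -1.0]]
force: [0.3, -0.3, -1.7]
opening: 0.513
```

```bash
python3 -c "
from h import *
to(.4127,-.1648,.029,15.6)"
```

```text
slide [ -7.7   9.1 113.6] twist [-0.0175 -0.0245 -0.0021] | t 7.8 pos [ 404.5 -162.   142.9] F [ 0.3 -0.3 -1.7] open 0.513 J [-37.  24. 112.   0.  45. -52.]
```

carry_out(
  grip=[-1, -1, -1, -1, -1, -1, -1, -1, -1],
  slide=[
    [-7.7, 9, 10],
    [0, 0, 15],
    [0, 0, 18],
    [0, 0, 18],
    [0, 0, 18],
    [0, 0, 12],
    [0, 0, 6],
    [0, 0, 0],
    [0, 0, 0],
  ],
  twist=[
    [-0.0175, -0.0245, 0],
    [0, 0, 0],
    [0, 0, 0],
    [0, 0, 0],
    [0, 0, 0],
    [0, 0, 0],
    [0, 0, 0],
    [0, 0, 0],
    [0, 0, 0],
  ],
)

```text
time_s: 8.7
position: [0.4262, -0.1771, 0.0395]
tcp_rot: [[-0.264, 0.964, 0.011], [0.964, 0.264, -0.009], [-0.011, 0.009, -1.0]]
force: [-0.4, -0.7, -1.4]
opening: 0.515
```

```bash
python3 -c "
from h import *
to(.4127,-.1648,.029,15.6)"
```

```text
slide [15.5 -9.9 10.2] twist [ 0.0086  0.0115 -0.005 ] | t 8.7 pos [ 426.2 -177.1   39.5] F [-0.4 -0.7 -1.4] open 0.515 J [-36.  37. 114.  -0.  28. -52.]
```

carry_out(
  grip=[-1, -1, -1, -1, -1],
  slide=[
    [8, -5, 0],
    [8, -5, 0],
    [0, 0, 4],
    [0, 0, 0],
    [0, 0, 0],
  ],
  twist=[
    [0.008, 0.011, 0],
    [0, 0, 0],
    [0, 0, 0],
    [0, 0, 0],
    [0, 0, 0],
  ],
)

```text
time_s: 9.2
position: [0.4118, -0.1635, 0.037]
tcp_rot: [[-0.264, 0.964, 0.003], [0.964, 0.265, -0.002], [-0.002, 0.002, -1.0]]
force: [0.3, -0.1, -1.2]
opening: 0.51
```

```bash
python3 -c "
from h import *
to(.4127,-.1648,.029,15.6)"
```

```text
slide [-1.5  0.5  8. ] twist [ 0.0021  0.0023 -0.0046] | t 9.2 pos [ 411.8 -163.5   37. ] F [ 0.3 -0.1 -1.2] open 0.51 J [-36.  37. 116.   0.  27. -52.]
```

carry_out(
  grip=[-1, -1, -1, -1, -1, -1, -1],
  slide=[
    [0, 0, 3],
    [0, 0, 2],
    [0, 0, 1.5],
    [0, 0, 1],
    [0, 0, 1],
    [0, 0, 0],
    [0, 0, 0],
  ],
  twist=[
    [0.002, 0.002, -0.004],
    [0, 0, 0],
    [0, 0, 0],
    [0, 0, 0],
    [0, 0, 0],
    [0, 0, 0],
    [0, 0, 0],
  ],
)

```text
time_s: 9.9
position: [0.4128, -0.1643, 0.0287]
tcp_rot: [[-0.269, 0.963, 0.002], [0.963, 0.269, -0.002], [-0.002, 0.002, -1.0]]
force: [-0.5, -0.9, -1.8]
opening: 0.518
```

```bash
python3 -c "
from h import *
to(.4127,-.1648,.029,15.6)"
```

```text
slide [-0.5 -0.3 -0.3] twist [ 0.0015  0.0021 -0.0004] | t 9.9 pos [ 412.8 -164.3   28.7] F [-0.5 -0.9 -1.8] open 0.518 J [-36.  38. 116.  -0.  25. -52.]
```

carry_out(
  grip=[-1, -1, -1],
  slide=[
    [0, 0, 1],
    [0, 0, 0.5],
    [0, 0, 0],
  ],
  twist=[
    [0, 0, 0],
    [0, 0, 0],
    [0, 0, 0],
  ],
)

```text
time_s: 10.2
position: [0.4129, -0.1643, 0.0287]
tcp_rot: [[-0.269, 0.963, 0.003], [0.963, 0.269, -0.002], [-0.003, 0.002, -1.0]]
force: [0.4, 0.4, -1.7]
opening: 0.508
```

carry_out(
  grip=[-1, -1, -1],
  slide=[
    [0, 0, 1.5],
    [0, 0, 1.5],
    [0, 0, 0],
  ],
  twist=[
    [0, 0, 0],
    [0, 0, 0],
    [0, 0, 0],
  ],
)

```text
time_s: 10.5
position: [0.413, -0.1644, 0.029]
tcp_rot: [[-0.269, 0.963, 0.005], [0.963, 0.269, -0.004], [-0.005, 0.004, -1.0]]
force: [-0.7, -0.4, -1.9]
opening: 0.512
```

carry_out(
  grip=[-0.2, 0.2, 1, 1, 1, 1, 1],
  slide=[
    [0, 0, 0],
    [0, 0, 0],
    [0, 0, 0],
    [0, 0, 0],
    [0, 0, 0],
    [0, 0, 0],
    [0, 0, 0],
  ],
  twist=[
    [0, 0, 0],
    [0, 0, 0],
    [0, 0, 0],
    [0, 0, 0],
    [0, 0, 0],
    [0, 0, 0],
    [0, 0, 0],
  ],
)

```text
time_s: 11.2
position: [0.4132, -0.1646, 0.0279]
tcp_rot: [[-0.269, 0.963, 0.005], [0.963, 0.269, -0.004], [-0.005, 0.003, -1.0]]
force: [-0.8, 0.5, 0.5]
opening: 0.952
```

```bash
python3 -c "
from h import *
to(.4128,-.1643,.029,15.6)
c=save('scene','s4'); cv2.imwrite('pics/s4z.png',cv2.resize(c['color'][60:300,230:440,::-1],None,fx=3,fy=2.5,interpolation=cv2.INTER_CUBIC))"
```

```text
slide [ 0.3 -0.3 -1.1] twist [ 0.0035  0.0046 -0.0003] | t 11.2 pos [ 413.2 -164.6   27.9] F [-0.8  0.5  0.5] open 0.952 J [-36.  38. 116.  -0.  25. -52.]
```

View pics/s4z.png

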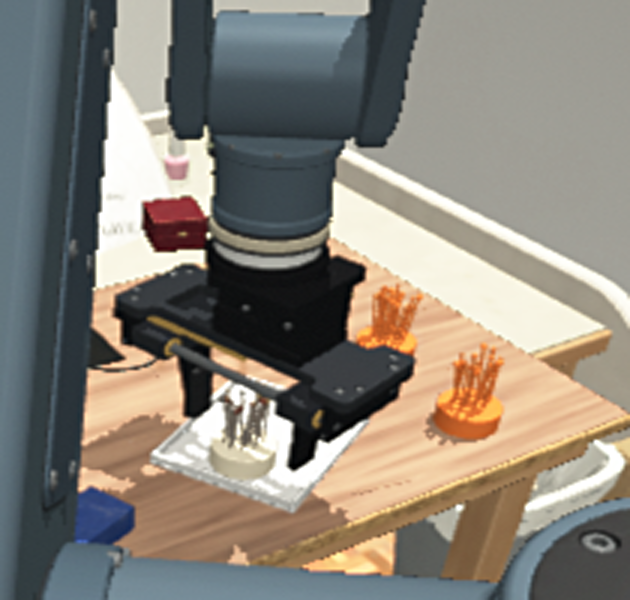

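The cup stands upright inside the tray, at about (240,445) in the crop. I raise the gripper and go to the bottle.

carry_out(
  grip=[1, 1, 1, 1, 1, 1, 1, 1],
  slide=[
    [0, 0, -10],
    [0, 0, -20],
    [0, 0, -30],
    [0, 0, -35],
    [0, 0, -25],
    [0, 0, -5],
    [0, 0, 0],
    [0, 0, 0],
  ],
  twist=[
    [0, 0, 0],
    [0, 0, 0],
    [0, 0, 0],
    [0, 0, 0],
    [0, 0, 0],
    [0, 0, 0],
    [0, 0, 0],
    [0, 0, 0],
  ],
)

```text
time_s: 12.05
position: [0.4115, -0.1633, 0.16]
tcp_rot: [[-0.269, 0.963, 0.004], [0.963, 0.269, -0.003], [-0.004, 0.003, -1.0]]
force: [-0.4, -0.4, -1.2]
opening: 1.001
```

```bash
python3 -c "
from h import *
to(.5802,-.305,.15,15.6)"
```

```text
slide [-181.7  124.5   11.1] twist [ 0.003   0.0039 -0.0004] | t 12.05 pos [ 411.5 -163.3  160. ] F [-0.4 -0.4 -1.2] open 1.001 J [-36.  22. 111.  -0.  46. -52.]
```

carry_out(
  grip=[1, 1, 1, 1, 1, 1, 1, 1, 1],
  slide=[
    [-20, 13, 0],
    [-30, 21, 0],
    [-35, 24, 2],
    [-35, 24, 3],
    [-30, 20, 3],
    [-20, 14, 0],
    [-8, 6, 0],
    [0, 0, 0],
    [0, 0, 0],
  ],
  twist=[
    [0, 0, 0],
    [0, 0, 0],
    [0, 0, 0],
    [0, 0, 0],
    [0, 0, 0],
    [0, 0, 0],
    [0, 0, 0],
    [0, 0, 0],
    [0, 0, 0],
  ],
)

```text
time_s: 12.95
position: [0.5726, -0.3, 0.1315]
tcp_rot: [[-0.268, 0.963, -0.024], [0.963, 0.268, 0.018], [0.024, -0.018, -1.0]]
force: [-0.4, 0.3, -0.4]
opening: 0.999
```

```bash
python3 -c "
from h import *
to(.5802,-.305,.11,15.6)"
```

```text
slide [-7.4  6.4 21.3] twist [-0.0184 -0.024  -0.0008] | t 12.95 pos [ 572.6 -300.   131.5] F [-0.4  0.3 -0.4] open 0.999 J [-38.  39.  82.  -0.  61. -53.]
```

carry_out(
  grip=[1, 1, 1, 1, 1],
  slide=[
    [-4, 3, 0],
    [-4, 3, 5],
    [0, 0, 15],
    [0, 0, 10],
    [0, 0, 0],
  ],
  twist=[
    [-0.018, -0.024, 0],
    [0, 0, 0],
    [0, 0, 0],
    [0, 0, 0],
    [0, 0, 0],
  ],
)

```text
time_s: 13.45
position: [0.5761, -0.3022, 0.0957]
tcp_rot: [[-0.269, 0.963, -0.009], [0.963, 0.269, 0.006], [0.008, -0.007, -1.0]]
force: [-0.3, -0.0, 0.5]
opening: 1.001
```

```bash
python3 -c "
from h import *
to(.5802,-.305,.028,15.6)"
```

```text
slide [-4.3  3.6 67.6] twist [-0.0066 -0.0082 -0.0002] | t 13.45 pos [ 576.1 -302.2   95.7] F [-0.3 -0.   0.5] open 1.001 J [-37.  41.  83.  -0.  56. -53.]
```

carry_out(
  grip=[1, 1, 1, 1, 1, 1, 1, 1],
  slide=[
    [-4, 3.5, 5],
    [0, 0, 12],
    [0, 0, 12],
    [0, 0, 12],
    [0, 0, 10],
    [0, 0, 5],
    [0, 0, 0],
    [0, 0, 0],
  ],
  twist=[
    [-0.0066, -0.008, 0],
    [0, 0, 0],
    [0, 0, 0],
    [0, 0, 0],
    [0, 0, 0],
    [0, 0, 0],
    [0, 0, 0],
    [0, 0, 0],
  ],
)

```text
time_s: 14.25
position: [0.5802, -0.3048, 0.033]
tcp_rot: [[-0.269, 0.963, -0.002], [0.963, 0.269, 0.001], [0.002, -0.001, -1.0]]
force: [-0.5, 0.7, -0.4]
opening: 0.997
```

```bash
python3 -c "
from h import *
to(.5802,-.305,.028,15.6)"
```

```text
slide [-0.2 -0.1  5. ] twist [-0.0011 -0.0018 -0.0002] | t 14.25 pos [ 580.2 -304.8   33. ] F [-0.5  0.7 -0.4] open 0.997 J [-37.  46.  85.   0.  49. -53.]
```

carry_out(
  grip=[0.4, 0.1, 0.1, 0.1, 0.1, 0.1, 0.1],
  slide=[
    [0, 0, 3],
    [0, 0, 2],
    [0, 0, 0],
    [0, 0, 0],
    [0, 0, 0],
    [0, 0, 0],
    [0, 0, 0],
  ],
  twist=[
    [0, 0, 0],
    [0, 0, 0],
    [0, 0, 0],
    [0, 0, 0],
    [0, 0, 0],
    [0, 0, 0],
    [0, 0, 0],
  ],
)

```text
time_s: 14.95
position: [0.5815, -0.3057, 0.0298]
tcp_rot: [[-0.269, 0.963, 0.002], [0.963, 0.269, -0.001], [-0.002, 0.001, -1.0]]
force: [-1.4, -0.1, -0.2]
opening: 0.564
```

```bash
python3 -c "
from h import *
to(.5802,-.305,.028,15.6)
c=save('scene','s5'); cv2.imwrite('pics/s5z.png',cv2.resize(c['color'][60:250,270:420,::-1],None,fx=4,fy=3.1,interpolation=cv2.INTER_CUBIC))"
```

```text
slide [ 1.  -1.1  1.8] twist [ 0.0014  0.0016 -0.0001] | t 14.95 pos [ 581.5 -305.7   29.8] F [-1.4 -0.1 -0.2] open 0.564 J [-37.  47.  85.   0.  49. -53.]
```

View pics/s5z.png

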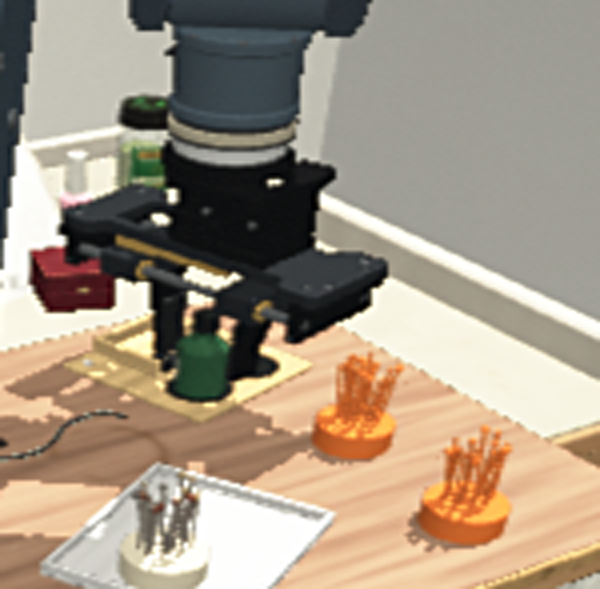

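carry_out(
  grip=[0.1, -0.3, -0.5, -0.5, -0.5, -0.5, -0.5],
  slide=[
    [0.5, -1, 1.5],
    [0, 0, 0],
    [0, 0, 0],
    [0, 0, 0],
    [0, 0, 0],
    [0, 0, 0],
    [0, 0, 0],
  ],
  twist=[
    [0, 0, 0],
    [0, 0, 0],
    [0, 0, 0],
    [0, 0, 0],
    [0, 0, 0],
    [0, 0, 0],
    [0, 0, 0],
  ],
)

```text
time_s: 15.7
position: [0.5803, -0.3054, 0.0282]
tcp_rot: [[-0.269, 0.963, 0.002], [0.963, 0.269, -0.001], [-0.002, 0.001, -1.0]]
force: [0.5, 0.0, -0.4]
opening: 0.36
```

```bash
python3 -c "
from h import *
to(.5802,-.305,.028,15.6)"
```

```text
slide [0.5 0.  0.2] twist [ 0.0015  0.0015 -0.0002] | t 15.7 pos [ 580.3 -305.4   28.2] F [ 0.5  0.  -0.4] open 0.36 J [-38.  47.  85.   0.  48. -53.]
```

carry_out(
  grip=[-1, -1],
  slide=[
    [0, 0, 0],
    [0, 0, 0],
  ],
  twist=[
    [0, 0, 0],
    [0, 0, 0],
  ],
)

```text
time_s: 15.9
position: [0.5803, -0.3054, 0.0282]
tcp_rot: [[-0.269, 0.963, 0.002], [0.963, 0.269, -0.001], [-0.002, 0.001, -1.0]]
force: [-1.2, -0.5, -0.5]
opening: 0.361
```

carry_out(
  grip=[-1, -1, -1, -1, -1, -1, -1, -1, -1, -1],
  slide=[
    [0, 0, -4],
    [0, 0, -8],
    [0, 0, -15],
    [0, 0, -20],
    [0, 0, -25],
    [0, 0, -25],
    [0, 0, -15],
    [0, 0, -5],
    [0, 0, 0],
    [0, 0, 0],
  ],
  twist=[
    [0, 0, 0],
    [0, 0, 0],
    [0, 0, 0],
    [0, 0, 0],
    [0, 0, 0],
    [0, 0, 0],
    [0, 0, 0],
    [0, 0, 0],
    [0, 0, 0],
    [0, 0, 0],
  ],
)

```text
time_s: 16.9
position: [0.5804, -0.3054, 0.157]
tcp_rot: [[-0.269, 0.963, 0.005], [0.963, 0.269, -0.004], [-0.005, 0.004, -1.0]]
force: [-0.0, -0.0, -0.9]
opening: 0.358
```

```bash
python3 -c "
from h import *
to(.4411,-.2176,.15,15.6)
c=save('scene','s6'); cv2.imwrite('pics/s6z.png',cv2.resize(c['color'][60:260,260:420,::-1],None,fx=4,fy=3,interpolation=cv2.INTER_CUBIC))"
```

```text
slide [ 122.1 -110.6    6. ] twist [0.004  0.0048 0.    ] | t 16.9 pos [ 580.4 -305.4  157. ] F [-0.  -0.  -0.9] open 0.358 J [-38.  37.  81.   0.  62. -53.]
```

View pics/s6z.png

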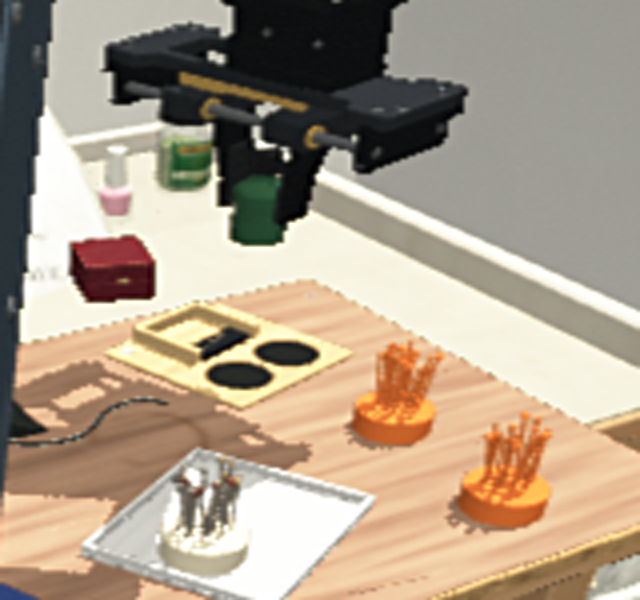

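The bottle is up and upright. Both dark spots and the stone at (222,342) are visible, and the cup is inside the tray. Moving the bottle to the tray's right place.

carry_out(
  grip=[-1, -1, -1, -1, -1, -1, -1, -1, -1],
  slide=[
    [10, -9, 0],
    [18, -16, 0],
    [24, -22, 0],
    [24, -22, 0],
    [22, -20, 0],
    [14, -12, 0],
    [6, -5, 0],
    [0, 0, 0],
    [0, 0, 0],
  ],
  twist=[
    [0, 0, 0],
    [0, 0, 0],
    [0, 0, 0],
    [0, 0, 0],
    [0, 0, 0],
    [0, 0, 0],
    [0, 0, 0],
    [0, 0, 0],
    [0, 0, 0],
  ],
)

```text
time_s: 17.85
position: [0.4386, -0.2149, 0.1478]
tcp_rot: [[-0.268, 0.963, -0.006], [0.963, 0.268, 0.006], [0.007, -0.005, -1.0]]
force: [0.6, -0.3, -0.8]
opening: 0.364
```

```bash
python3 -c "
from h import *
to(.4411,-.2176,.06,15.6)"
```

```text
slide [-3.9  2.1 87.8] twist [-0.0046 -0.0073 -0.0006] | t 17.85 pos [ 438.6 -214.9  147.8] F [ 0.6 -0.3 -0.8] open 0.364 J [-39.  27. 105.   0.  49. -55.]
```

carry_out(
  grip=[-1, -1, -1, -1, -1, -1, -1, -1, -1],
  slide=[
    [-2, 1, 8],
    [0, 0, 13],
    [0, 0, 15],
    [0, 0, 15],
    [0, 0, 15],
    [0, 0, 12],
    [0, 0, 6],
    [0, 0, 0],
    [0, 0, 0],
  ],
  twist=[
    [-0.004, -0.007, 0],
    [0, 0, 0],
    [0, 0, 0],
    [0, 0, 0],
    [0, 0, 0],
    [0, 0, 0],
    [0, 0, 0],
    [0, 0, 0],
    [0, 0, 0],
  ],
)

```text
time_s: 18.75
position: [0.4509, -0.2256, 0.0568]
tcp_rot: [[-0.268, 0.963, 0.012], [0.963, 0.268, -0.01], [-0.013, 0.009, -1.0]]
force: [-0.0, -0.0, -1.2]
opening: 0.364
```

```bash
python3 -c "
from h import *
to(.4411,-.2176,.0255,15.6)"
```

```text
slide [10.8 -7.6 31.1] twist [ 0.0085  0.0128 -0.0011] | t 18.75 pos [ 450.9 -225.6   56.8] F [-0.  -0.  -1.2] open 0.364 J [-39.  37. 108.  -0.  35. -55.]
```

carry_out(
  grip=[-1, -1, -1, -1, -1, -1, -1],
  slide=[
    [6, -4, 0],
    [5, -4, 3],
    [0, 0, 6],
    [0, 0, 6],
    [0, 0, 5],
    [0, 0, 0],
    [0, 0, 0],
  ],
  twist=[
    [0.008, 0.012, 0],
    [0, 0, 0],
    [0, 0, 0],
    [0, 0, 0],
    [0, 0, 0],
    [0, 0, 0],
    [0, 0, 0],
  ],
)

```text
time_s: 19.45
position: [0.4405, -0.2173, 0.0366]
tcp_rot: [[-0.268, 0.963, 0.003], [0.963, 0.268, -0.002], [-0.003, 0.002, -1.0]]
force: [-0.6, -0.7, -0.3]
opening: 0.364
```

```bash
python3 -c "
from h import *
to(.4411,-.2176,.0255,15.6)"
```

```text
slide [-0.4  0.5 11.1] twist [ 0.0022  0.0031 -0.001 ] | t 19.45 pos [ 440.5 -217.3   36.6] F [-0.6 -0.7 -0.3] open 0.364 J [-39.  38. 109.  -0.  32. -55.]
```

carry_out(
  grip=[-1, -1, -1, -1, -1, -1, -1],
  slide=[
    [0, 0, 4],
    [0, 0, 3],
    [0, 0, 2],
    [0, 0, 1.5],
    [0, 0, 1],
    [0, 0, 0],
    [0, 0, 0],
  ],
  twist=[
    [0.002, 0.003, -0.001],
    [0, 0, 0],
    [0, 0, 0],
    [0, 0, 0],
    [0, 0, 0],
    [0, 0, 0],
    [0, 0, 0],
  ],
)

```text
time_s: 20.15
position: [0.4412, -0.2179, 0.0253]
tcp_rot: [[-0.269, 0.963, 0.002], [0.963, 0.269, -0.001], [-0.002, 0.001, -1.0]]
force: [1.2, 0.4, -1.2]
opening: 0.363
```

carry_out(
  grip=[-1, -1, -1],
  slide=[
    [0, 0, 1],
    [0, 0, 1],
    [0, 0, 0],
  ],
  twist=[
    [0, 0, 0],
    [0, 0, 0],
    [0, 0, 0],
  ],
)

```text
time_s: 20.45
position: [0.4414, -0.2181, 0.0253]
tcp_rot: [[-0.27, 0.963, 0.002], [0.963, 0.27, -0.002], [-0.003, 0.002, -1.0]]
force: [0.5, -0.3, -0.6]
opening: 0.364
```

Contact came at the predicted height. Release, then raise.

carry_out(
  grip=[-0.6, 0, 1, 1, 1, 1, 1, 1],
  slide=[
    [0, 0, 0],
    [0, 0, 0],
    [0, 0, 0],
    [0, 0, 0],
    [0, 0, 0],
    [0, 0, 0],
    [0, 0, 0],
    [0, 0, 0],
  ],
  twist=[
    [0, 0, 0],
    [0, 0, 0],
    [0, 0, 0],
    [0, 0, 0],
    [0, 0, 0],
    [0, 0, 0],
    [0, 0, 0],
    [0, 0, 0],
  ],
)

```text
time_s: 21.25
position: [0.4415, -0.2182, 0.0247]
tcp_rot: [[-0.269, 0.963, 0.002], [0.963, 0.269, -0.002], [-0.003, 0.002, -1.0]]
force: [-0.4, 0.5, -0.4]
opening: 0.916
```

carry_out(
  grip=[1, 1, 1, 1, 1, 1, 1, 1, 1],
  slide=[
    [0, 0, -5],
    [0, 0, -10],
    [0, 0, -20],
    [0, 0, -30],
    [0, 0, -30],
    [0, 0, -30],
    [0, 0, -10],
    [0, 0, 0],
    [0, 0, 0],
  ],
  twist=[
    [0, 0, 0],
    [0, 0, 0],
    [0, 0, 0],
    [0, 0, 0],
    [0, 0, 0],
    [0, 0, 0],
    [0, 0, 0],
    [0, 0, 0],
    [0, 0, 0],
  ],
)

```text
time_s: 22.15
position: [0.4408, -0.2176, 0.1699]
tcp_rot: [[-0.269, 0.963, 0.005], [0.963, 0.269, -0.004], [-0.005, 0.003, -1.0]]
force: [-0.2, 0.4, -0.3]
opening: 1.002
```

Run:
```python
from h import *
c=save('scene','s7'); cv2.imwrite('pics/s7z.png',cv2.resize(c['color'][100:270,250:420,::-1],None,fx=3.5,fy=3.5,interpolation=cv2.INTER_CUBIC))
to(.6230,-.3195,.12,15.6)
hsv=cv2.cvtColor(c['color'],cv2.COLOR_RGB2HSV)
# dark blobs on caddy
m=np.zeros(hsv.shape[:2],np.uint8); s=(slice(148,200),slice(285,350)); m[s]=(hsv[...,2]<60)[s]
cs,_=cv2.findContours(m,cv2.RETR_EXTERNAL,cv2.CHAIN_APPROX_NONE)
for k in cs:
    if cv2.contourArea(k)>25:
        for z in(.006,.015):
            w=np.array([ray(c,*p[0],z)[:2] for p in k],np.float32)*1000; print(z,cv2.boundingRect(k),cv2.minAreaRect(w))
```

```text
slide [-147.1  147.8   50.7] twist [0.003  0.0045 0.0006] | t 22.2 pos [ 440.8 -217.5  169.6] F [-0.5  0.3 -0.8] open 1.004 J [-39.  24. 104.  -0.  51. -55.]
0.006 (312, 181, 16, 8) ((579.1549072265625, -304.6300354003906), (35.88721466064453, 32.41188049316406), 27.812637329101562)
0.015 (312, 181, 16, 8) ((568.6483154296875, -296.3166809082031), (35.30964660644531, 31.890182495117188), 27.812572479248047)
0.006 (324, 174, 15, 7) ((594.224609375, -351.5760803222656), (36.469669342041016, 28.50592613220215), 60.35094451904297)
0.015 (324, 174, 15, 7) ((583.4756469726562, -342.5071716308594), (35.88261413574219, 28.04707908630371), 60.350914001464844)
0.006 (310, 170, 12, 10) ((627.9030151367188, -321.2833557128906), (17.5673828125, 48.59333419799805), 18.00617790222168)
0.015 (310, 170, 12, 10) ((616.6119384765625, -312.7020263671875), (17.284658432006836, 47.81114196777344), 18.006093978881836)
0.006 (308, 148, 9, 7) ((732.1502685546875, -385.6575622558594), (20.664121627807617, 39.98675537109375), 46.724021911621094)
0.015 (308, 148, 9, 7) ((719.18115234375, -376.0400085449219), (20.331552505493164, 39.34312057495117), 46.72414779663086)
```

View pics/s7z.png

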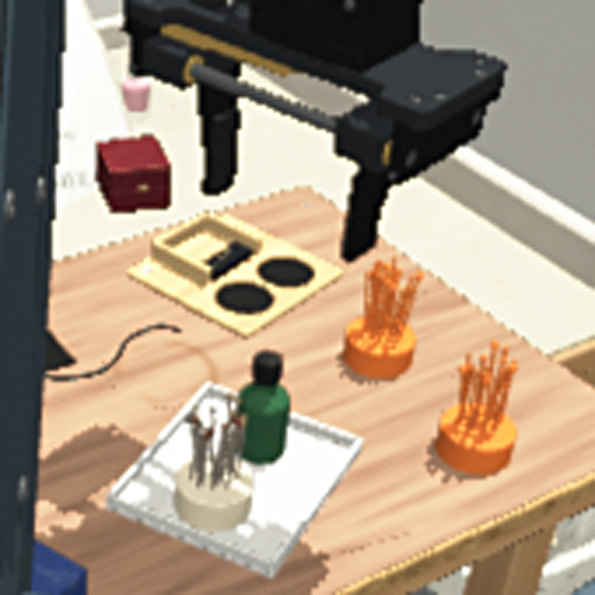

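Cup and bottle both stand in the tray, and the stone is free in the well. The spots measured in this view, (579,-305) and (594,-352), agree with the grasp poses. Next is the stone.

carry_out(
  grip=[0.5, 0, -0.17, -0.17, -0.17, -0.17, -0.17, -0.17, -0.17, -0.17],
  slide=[
    [-14, 14, 0],
    [-24, 24, 0],
    [-28, 28, 0],
    [-30, 30, 4],
    [-26, 26, 5],
    [-16, 16, 5],
    [-6, 7, 5],
    [0, 0, 5],
    [0, 0, 0],
    [0, 0, 0],
  ],
  twist=[
    [0, 0, 0],
    [0, 0, 0],
    [0, 0, 0],
    [0, 0, 0],
    [0, 0, 0],
    [0, 0, 0],
    [0, 0, -0.007],
    [0, 0, 0],
    [0, 0, 0],
    [0, 0, 0],
  ],
)

```text
time_s: 23.2
position: [0.6146, -0.3126, 0.1292]
tcp_rot: [[-0.276, 0.961, -0.021], [0.961, 0.276, 0.015], [0.021, -0.016, -1.0]]
force: [-0.7, -0.3, 0.3]
opening: 0.415
```

```bash
python3 -c "
from h import *
to(.6227,-.3187,.06,16)"
```

```text
slide [-9.5  7.2 68.9] twist [-0.0162 -0.0205  0.0007] | t 23.2 pos [ 614.6 -312.6  129.2] F [-0.7 -0.3  0.3] open 0.415 J [-36.  42.  75.  -0.  65. -52.]
```

carry_out(
  grip=[-0.17, -0.17, -0.17, -0.17, -0.17, -0.17, -0.17, -0.17, -0.17],
  slide=[
    [-4, 3, 0],
    [-4, 3, 8],
    [0, 0, 12],
    [0, 0, 12],
    [0, 0, 12],
    [0, 0, 10],
    [0, 0, 5],
    [0, 0, 0],
    [0, 0, 0],
  ],
  twist=[
    [-0.016, -0.02, 0],
    [0, 0, 0],
    [0, 0, 0],
    [0, 0, 0],
    [0, 0, 0],
    [0, 0, 0],
    [0, 0, 0],
    [0, 0, 0],
    [0, 0, 0],
  ],
)

```text
time_s: 24.1
position: [0.6182, -0.3158, 0.0643]
tcp_rot: [[-0.276, 0.961, -0.006], [0.961, 0.276, 0.005], [0.006, -0.005, -1.0]]
force: [-0.1, 0.0, 0.1]
opening: 0.418
```

```bash
python3 -c "
from h import *
to(.6227,-.3187,.03,16)"
```

```text
slide [-4.2  3.7 34.3] twist [-0.0047 -0.0062  0.0005] | t 24.1 pos [ 618.2 -315.8   64.3] F [-0.1  0.   0.1] open 0.418 J [-36.  46.  77.   0.  57. -52.]
```

carry_out(
  grip=[-0.17, -0.17, -0.17, -0.17, -0.17, -0.17, -0.17, -0.17],
  slide=[
    [-3, 2.5, 0],
    [-1, 1, 5],
    [0, 0, 8],
    [0, 0, 8],
    [0, 0, 8],
    [0, 0, 5],
    [0, 0, 0],
    [0, 0, 0],
  ],
  twist=[
    [-0.0047, -0.0062, 0],
    [0, 0, 0],
    [0, 0, 0],
    [0, 0, 0],
    [0, 0, 0],
    [0, 0, 0],
    [0, 0, 0],
    [0, 0, 0],
  ],
)

```text
time_s: 24.9
position: [0.6239, -0.3195, 0.0282]
tcp_rot: [[-0.276, 0.961, 0.002], [0.961, 0.276, -0.002], [-0.002, 0.002, -1.0]]
force: [-0.1, 0.2, -0.4]
opening: 0.415
```

```bash
python3 -c "
from h import *
to(.6227,-.3187,.009,16)
c=save('scene','s8'); cv2.imwrite('pics/s8z.png',cv2.resize(c['color'][110:220,270:380,::-1],None,fx=5,fy=5,interpolation=cv2.INTER_CUBIC))"
```

```text
slide [ 1.1 -1.  19.2] twist [0.0016 0.0021 0.0007] | t 24.9 pos [ 623.9 -319.5   28.2] F [-0.1  0.2 -0.4] open 0.415 J [-36.  49.  77.  -0.  53. -52.]
```

View pics/s8z.png

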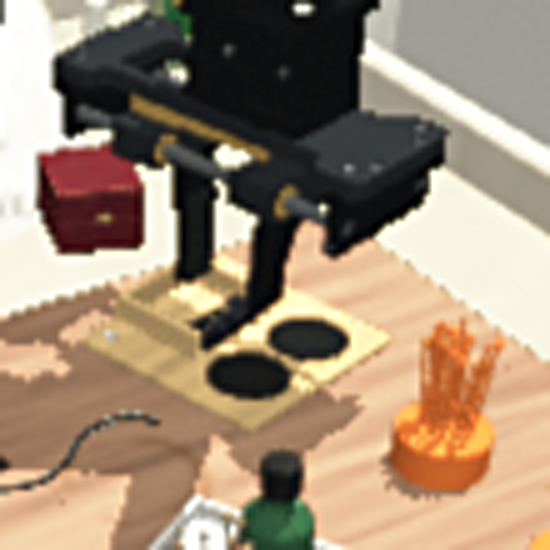

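The fingers straddle the stone. Descend.

carry_out(
  grip=[-0.17, -0.17, -0.17, -0.17, -0.17, -0.17],
  slide=[
    [1, -1, 2],
    [0, 0, 5],
    [0, 0, 5],
    [0, 0, 2],
    [0, 0, 0],
    [0, 0, 0],
  ],
  twist=[
    [0.0016, 0.002, 0],
    [0, 0, 0],
    [0, 0, 0],
    [0, 0, 0],
    [0, 0, 0],
    [0, 0, 0],
  ],
)

```text
time_s: 25.55
position: [0.623, -0.319, 0.0138]
tcp_rot: [[-0.276, 0.961, 0.001], [0.961, 0.276, -0.001], [-0.001, 0.001, -1.0]]
force: [0.5, -0.8, 0.6]
opening: 0.417
```

```bash
python3 -c "
from h import *
to(.6227,-.3187,.009,16)"
```

```text
slide [ 0.4 -0.2  4.8] twist [0.0008 0.0011 0.0007] | t 25.55 pos [ 623.  -319.    13.8] F [ 0.5 -0.8  0.6] open 0.417 J [-36.  50.  78.  -0.  52. -52.]
```

carry_out(
  grip=[-0.17, -0.17, -0.17, -0.3, -0.5, -1, -1, -1, -1],
  slide=[
    [0, 0, 3],
    [0, 0, 2],
    [0, 0, 0],
    [0, 0, 0],
    [0, 0, 0],
    [0, 0, 0],
    [0, 0, 0],
    [0, 0, 0],
    [0, 0, 0],
  ],
  twist=[
    [0, 0, 0],
    [0, 0, 0],
    [0, 0, 0],
    [0, 0, 0],
    [0, 0, 0],
    [0, 0, 0],
    [0, 0, 0],
    [0, 0, 0],
    [0, 0, 0],
  ],
)

```text
time_s: 26.45
position: [0.6233, -0.3192, 0.0089]
tcp_rot: [[-0.276, 0.961, 0.002], [0.961, 0.276, -0.001], [-0.002, 0.001, -1.0]]
force: [-0.1, 0.2, -0.1]
opening: 0.202
```

```bash
python3 -c "
from h import *
to(.6227,-.3187,.009,16)"
```

```text
slide [ 0.7 -0.4 -0.1] twist [0.0013 0.0018 0.0007] | t 26.45 pos [ 623.3 -319.2    8.9] F [-0.1  0.2 -0.1] open 0.202 J [-36.  51.  78.  -0.  51. -52.]
```

Opening 0.20 is about 18 mm, so the stone is gripped. Lift.

carry_out(
  grip=[-1, -1, -1, -1, -1, -1, -1, -1],
  slide=[
    [0, 0, -4],
    [0, 0, -8],
    [0, 0, -15],
    [0, 0, -20],
    [0, 0, -20],
    [0, 0, -10],
    [0, 0, 0],
    [0, 0, 0],
  ],
  twist=[
    [0, 0, 0],
    [0, 0, 0],
    [0, 0, 0],
    [0, 0, 0],
    [0, 0, 0],
    [0, 0, 0],
    [0, 0, 0],
    [0, 0, 0],
  ],
)

```text
time_s: 27.25
position: [0.6239, -0.3197, 0.0942]
tcp_rot: [[-0.276, 0.961, 0.005], [0.961, 0.276, -0.004], [-0.005, 0.004, -1.0]]
force: [0.9, 0.3, -0.2]
opening: 0.199
```

```bash
python3 -c "
from h import *
to(.6138,-.1159,.09,-1.5)
c=save('scene','s9'); cv2.imwrite('pics/s9z.png',cv2.resize(c['color'][60:260,230:420,::-1],None,fx=3,fy=3,interpolation=cv2.INTER_CUBIC))"
```

```text
slide [198.7  46.6   3.4] twist [0.0043 0.0042 0.3062] | t 27.25 pos [ 623.9 -319.7   94.2] F [ 0.9  0.3 -0.2] open 0.199 J [-36.  44.  76.  -0.  59. -52.]
```

View pics/s9z.png

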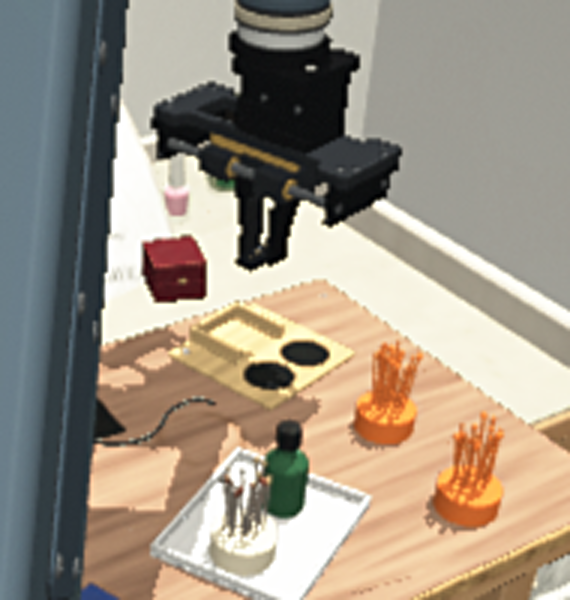

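The stone is held and the well is empty. Moving to the pad.

carry_out(
  grip=[-1, -1, -1, -1, -1, -1, -1, -1, -1, -1, -1, -1],
  slide=[
    [12, 3, 0],
    [22, 5, 0],
    [28, 6, 0],
    [30, 7, 0],
    [30, 7, 0],
    [28, 7, 0],
    [24, 6, 0],
    [14, 3, 0],
    [6, 2, 0],
    [0, 0, 0],
    [0, 0, 0],
    [0, 0, 0],
  ],
  twist=[
    [0, 0, 0],
    [0, 0, 0],
    [0, 0, 0],
    [0, 0, 0],
    [0, 0, 0],
    [0, 0, 0],
    [0, 0, 0],
    [0, 0, 0],
    [0.004, 0.004, 0.1],
    [0, 0, 0.1],
    [0, 0, 0.1],
    [0, 0, 0],
  ],
)

```text
time_s: 28.5
position: [0.6047, -0.1023, 0.0824]
tcp_rot: [[0.03, 0.999, -0.022], [0.999, -0.03, 0.011], [0.01, -0.022, -1.0]]
force: [-0.1, 0.3, -0.1]
opening: 0.205
```

```bash
python3 -c "
from h import *
to(.6138,-.1159,.05,-1.5)
c=save('top','top9');cv2.imwrite('pics/t9.png',c['color'][:,:,::-1])"
```

```text
slide [-13.7  10.2  32. ] twist [-0.0224 -0.0103 -0.0039] | t 28.5 pos [ 604.7 -102.3   82.4] F [-0.1  0.3 -0.1] open 0.205 J [-20.  40.  89.   0.  52. -19.]
```

View pics/t9.png

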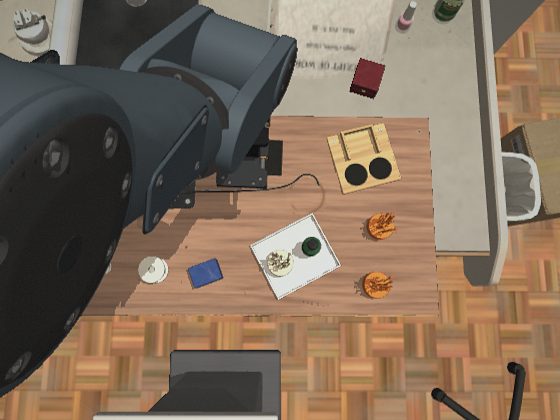

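carry_out(
  grip=[-1, -1, -1, -1, -1, -1, -1, -1],
  slide=[
    [-7, 5, 0],
    [-7, 5, 0],
    [0, 0, 7],
    [0, 0, 9],
    [0, 0, 9],
    [0, 0, 6],
    [0, 0, 0],
    [0, 0, 0],
  ],
  twist=[
    [-0.022, -0.01, -0.004],
    [0, 0, 0],
    [0, 0, 0],
    [0, 0, 0],
    [0, 0, 0],
    [0, 0, 0],
    [0, 0, 0],
    [0, 0, 0],
  ],
)

```text
time_s: 29.35
position: [0.614, -0.1188, 0.0465]
tcp_rot: [[0.021, 1.0, -0.001], [1.0, -0.021, 0.0], [0.0, -0.001, -1.0]]
force: [1.1, 0.7, -0.0]
opening: 0.199
```

Run:
```python
from h import *
to(.6138,-.1159,.02,-1.5)
c=load('top9'); hsv=cv2.cvtColor(c['color'],cv2.COLOR_RGB2HSV)
m=np.zeros(hsv.shape[:2],np.uint8); s=(slice(150,190),slice(340,398)); m[s]=(hsv[...,2]<70)[s]
cs,_=cv2.findContours(m,cv2.RETR_EXTERNAL,cv2.CHAIN_APPROX_NONE)
for k in cs:
    if cv2.contourArea(k)>100:
        w=np.array([ray(c,*p[0],.006)[:2] for p in k],np.float32)*1000; print(cv2.fitEllipse(w))
```

```text
slide [ 2.8 -0.3 26.5] twist [-0.0014 -0.0003  0.0053] | t 29.35 pos [ 614.  -118.8   46.5] F [ 1.1  0.7 -0. ] open 0.199 J [-21.  43.  89.  -0.  48. -20.]
((581.3726806640625, -306.0196228027344), (39.46207046508789, 40.26634216308594), 170.8291778564453)
((594.0429077148438, -352.38116455078125), (39.573486328125, 40.34710693359375), 1.2261980772018433)
```

The spots measured from the top view are (581.4,-306.0) and (594.0,-352.4), within about 1.3 mm of my grasp poses. Lower the stone.

carry_out(
  grip=[-1, -1, -1, -1, -1, -1, -1, -1],
  slide=[
    [3, 0, 3],
    [0, 0, 7],
    [0, 0, 7],
    [0, 0, 5],
    [0, 0, 3],
    [0, 0, 0],
    [0, 0, 0],
    [0, 0, 0],
  ],
  twist=[
    [-0.001, 0, 0.005],
    [0, 0, 0],
    [0, 0, 0],
    [0, 0, 0],
    [0, 0, 0],
    [0, 0, 0],
    [0, 0, 0],
    [0, 0, 0],
  ],
)

```text
time_s: 30.15
position: [0.6145, -0.1152, 0.0197]
tcp_rot: [[0.026, 1.0, 0.0], [1.0, -0.026, 0.0], [0.0, 0.0, -1.0]]
force: [0.6, -0.5, -0.4]
opening: 0.202
```

Run:
```python
from h import *
to(.6138,-.1159,.007,-1.5)
```

```text
slide [-0.7 -0.7 12.7] twist [ 0.0005 -0.      0.0005] | t 30.15 pos [ 614.5 -115.2   19.7] F [ 0.6 -0.5 -0.4] open 0.202 J [-21.  46.  90.   0.  45. -19.]
```

carry_out(
  grip=[-1, -1, -1, -1, -1, -1, -1, -1],
  slide=[
    [-0.7, -0.7, 4],
    [0, 0, 4],
    [0, 0, 3],
    [0, 0, 1.5],
    [0, 0, 1],
    [0, 0, 1],
    [0, 0, 0],
    [0, 0, 0],
  ],
  twist=[
    [0, 0, 0],
    [0, 0, 0],
    [0, 0, 0],
    [0, 0, 0],
    [0, 0, 0],
    [0, 0, 0],
    [0, 0, 0],
    [0, 0, 0],
  ],
)

```text
time_s: 30.95
position: [0.6146, -0.1163, 0.0072]
tcp_rot: [[0.026, 1.0, 0.003], [1.0, -0.026, -0.001], [-0.001, 0.003, -1.0]]
force: [0.4, -0.4, 0.1]
opening: 0.204
```

Run:
```python
from h import *
to(.6138,-.1159,.007,-1.5)
```

```text
slide [ 0.4 -0.8  0.2] twist [0.0027 0.0009 0.0006] | t 30.95 pos [ 614.6 -116.3    7.2] F [ 0.4 -0.4  0.1] open 0.204 J [-21.  47.  90.   0.  43. -19.]
```

carry_out(
  grip=[-0.5, -0.3, 0, 0.2, 0.2, 0.2],
  slide=[
    [0, 0, 0],
    [0, 0, 0],
    [0, 0, 0],
    [0, 0, 0],
    [0, 0, 0],
    [0, 0, 0],
  ],
  twist=[
    [0, 0, 0],
    [0, 0, 0],
    [0, 0, 0],
    [0, 0, 0],
    [0, 0, 0],
    [0, 0, 0],
  ],
)

```text
time_s: 31.55
position: [0.6145, -0.1163, 0.0064]
tcp_rot: [[0.026, 1.0, 0.002], [1.0, -0.026, -0.001], [-0.001, 0.002, -1.0]]
force: [0.9, -0.0, -0.5]
opening: 0.579
```

carry_out(
  grip=[1, 1, 1, 1, 1, 1, 1, 1, 1],
  slide=[
    [0, 0, -5],
    [0, 0, -10],
    [0, 0, -20],
    [0, 0, -30],
    [0, 0, -35],
    [0, 0, -30],
    [0, 0, -10],
    [0, 0, 0],
    [0, 0, 0],
  ],
  twist=[
    [0, 0, 0],
    [0, 0, 0],
    [0, 0, 0],
    [0, 0, 0],
    [0, 0, 0],
    [0, 0, 0],
    [0, 0, 0],
    [0, 0, 0],
    [0, 0, 0],
  ],
)

```text
time_s: 32.45
position: [0.6137, -0.116, 0.1548]
tcp_rot: [[0.026, 1.0, 0.003], [1.0, -0.026, -0.001], [-0.001, 0.003, -1.0]]
force: [0.1, -0.2, 0.2]
opening: 0.999
```

Run:
```python
from h import *
to(.4129,-.1644,.16,15.6)
to(.4414,-.2181,.16,15.6)
```

```text
slide [ -53.5 -199.5   -5.7] twist [ 0.0025  0.0012 -0.298 ] | t 32.45 pos [ 613.7 -116.   154.8] F [ 0.1 -0.2  0.2] open 0.999 J [-21.  35.  86.   0.  59. -19.]
slide [-106.5 -169.6   -5.5] twist [ 0.0025  0.0012 -0.298 ] | t 32.45 pos [ 613.7 -116.   154.8] F [ 0.1 -0.2  0.2] open 0.999 J [-21.  35.  86.   0.  59. -19.]
```

Move off to the right so I can check the stone before bringing the others back.

carry_out(
  grip=[1, 1, 1, 1, 1, 1, 1, 1, 1, 1, 1, 1],
  slide=[
    [-15, 0, -5],
    [-30, -5, 0],
    [-40, -8, 0],
    [-45, -10, 0],
    [-45, -10, 0],
    [-45, -15, 0],
    [-45, -15, 0],
    [-45, -15, 0],
    [-40, -10, 0],
    [-30, 0, 0],
    [-15, 0, 0],
    [0, 0, 0],
  ],
  twist=[
    [0, 0, 0],
    [0, 0, 0],
    [0, 0, 0],
    [0, 0, 0],
    [0, 0, 0],
    [0, 0, 0],
    [0, 0, 0],
    [0, 0, 0],
    [0, 0, 0],
    [0, 0, -0.1],
    [0, 0, -0.1],
    [0, 0, -0.1],
  ],
)

```text
time_s: 33.65
position: [0.5002, -0.5312, 0.1378]
tcp_rot: [[-0.279, 0.96, -0.023], [0.96, 0.28, 0.015], [0.021, -0.018, -1.0]]
force: [0.3, 0.4, -0.6]
opening: 1.001
```

Run:
```python
from h import *
to(.4414,-.2181,.16,15.6)
c=save('top','top10');cv2.imwrite('pics/t10.png',c['color'][:,:,::-1])
```

```text
slide [317.5  30.7 -16.1] twist [-0.018 -0.021  0.011] | t 33.65 pos [ 500.2 -531.2  137.8] F [ 0.3  0.4 -0.6] open 1.001 J [-55.  44.  68.  -1.  69. -71.]
```

View pics/t10.png

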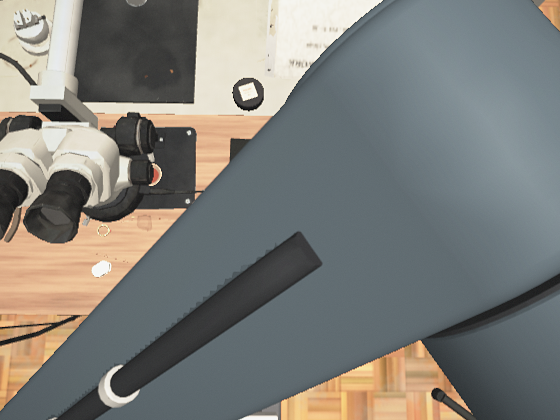

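The arm still covers the pad, so I move farther right.

carry_out(
  grip=[1, 1, 1, 1, 1, 1, 1, 1, 1],
  slide=[
    [0, -20, -10],
    [0, -35, -10],
    [0, -40, -10],
    [0, -45, -10],
    [0, -45, 0],
    [0, -40, 0],
    [0, -25, 0],
    [0, 0, 0],
    [0, 0, 0],
  ],
  twist=[
    [-0.018, -0.021, 0],
    [0, 0, 0],
    [0, 0, 0],
    [0, 0, 0],
    [0, 0, 0],
    [0, 0, 0],
    [0, 0, 0],
    [0, 0, 0],
    [0, 0, 0],
  ],
)

```text
time_s: 34.6
position: [0.2449, -0.5996, 0.1658]
tcp_rot: [[-0.268, 0.963, -0.01], [0.963, 0.268, 0.021], [0.023, -0.004, -1.0]]
force: [-0.1, -0.4, -0.0]
opening: 1.004
```

Run:
```python
from h import *
to(.4414,-.2181,.16,15.6)
c=save('top','top11');cv2.imwrite('pics/t11.png',c['color'][:,:,::-1])
hsv=cv2.cvtColor(c['color'],cv2.COLOR_RGB2HSV)
cv2.imwrite('pics/t11z.png',cv2.resize(c['color'][130:185,220:295,::-1],None,fx=10,fy=10,interpolation=cv2.INTER_CUBIC))
```

```text
slide [314.7 291.6  11.8] twist [-0.0038 -0.0226 -0.0011] | t 34.6 pos [ 244.9 -599.6  165.8] F [-0.1 -0.4 -0. ] open 1.004 J [-78.  36.  81.  -0.  65. -93.]
```

View pics/t11.png

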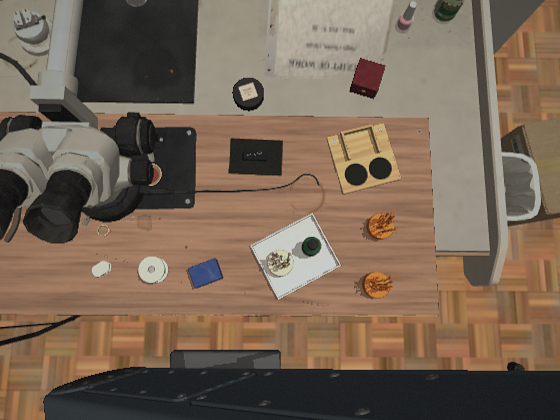

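View pics/t11z.png

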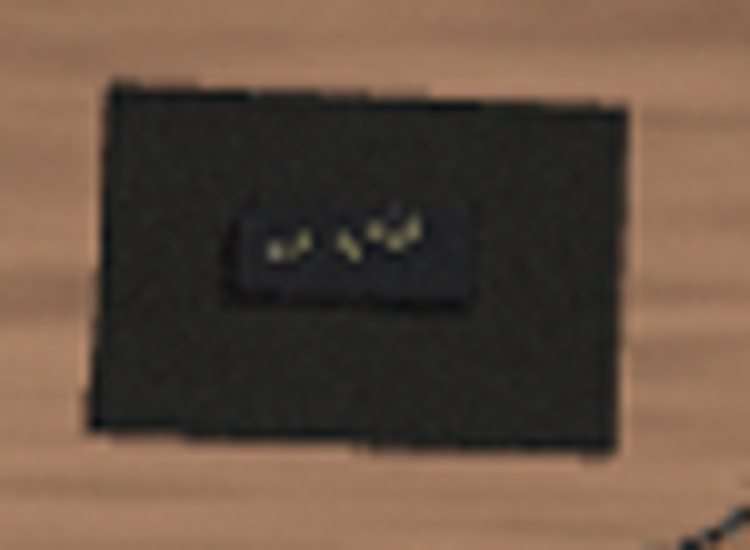

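The stone lies centred on the pad. Its crop centre is (356,252), about (356,267) after parallax, against the pad centre at (360,269), and its slope matches the pad's. Now I fetch the bottle.

carry_out(
  grip=[1, 1, 1, 1, 1, 1, 1, 1, 1, 1, 1, 1],
  slide=[
    [15, 14, 0],
    [30, 28, 0],
    [35, 32, 0],
    [38, 35, 0],
    [38, 35, 0],
    [38, 35, 0],
    [38, 35, 0],
    [35, 32, 0],
    [28, 26, 0],
    [15, 14, 0],
    [0, 0, 0],
    [0, 0, 0],
  ],
  twist=[
    [-0.004, -0.022, 0],
    [0, 0, 0],
    [0, 0, 0],
    [0, 0, 0],
    [0, 0, 0],
    [0, 0, 0],
    [0, 0, 0],
    [0, 0, 0],
    [0, 0, 0],
    [0, 0, 0],
    [0, 0, 0],
    [0, 0, 0],
  ],
)

```text
time_s: 35.85
position: [0.445, -0.2166, 0.162]
tcp_rot: [[-0.283, 0.959, 0.002], [0.959, 0.283, -0.0], [-0.001, 0.002, -1.0]]
force: [0.2, 0.2, 0.6]
opening: 0.998
```

Run:
```python
from h import *
to(.4414,-.2181,.11,15.6)
```

```text
slide [-0.4 -4.  52. ] twist [0.0018 0.0007 0.0147] | t 35.85 pos [ 445.  -216.6  162. ] F [0.2 0.2 0.6] open 0.998 J [-39.  25. 104.   0.  50. -55.]
```

carry_out(
  grip=[1, 1, 1, 1, 1, 1, 1, 1],
  slide=[
    [0, -4, 5],
    [0, 0, 12],
    [0, 0, 15],
    [0, 0, 15],
    [0, 0, 12],
    [0, 0, 6],
    [0, 0, 0],
    [0, 0, 0],
  ],
  twist=[
    [0.002, 0, 0.0147],
    [0, 0, 0],
    [0, 0, 0],
    [0, 0, 0],
    [0, 0, 0],
    [0, 0, 0],
    [0, 0, 0],
    [0, 0, 0],
  ],
)

```text
time_s: 36.65
position: [0.4386, -0.2265, 0.0932]
tcp_rot: [[-0.255, 0.967, 0.0], [0.967, 0.255, -0.004], [-0.004, -0.001, -1.0]]
force: [-0.6, 0.8, -0.5]
opening: 0.999
```

Run:
```python
from h import *
to(.4414,-.2181,.045,15.6)
```

```text
slide [ 7.6  4.9 48.1] twist [-0.0008  0.0037 -0.0149] | t 36.65 pos [ 438.6 -226.5   93.2] F [-0.6  0.8 -0.5] open 0.999 J [-40.  32. 107.  -0.  40. -55.]
```

carry_out(
  grip=[1, 1, 1, 1, 1, 1, 1, 1, 1],
  slide=[
    [4, 3, 0],
    [3.5, 2, 0],
    [0, 0, 5],
    [0, 0, 8],
    [0, 0, 10],
    [0, 0, 10],
    [0, 0, 6],
    [0, 0, 0],
    [0, 0, 0],
  ],
  twist=[
    [0, 0.003, -0.015],
    [0, 0, 0],
    [0, 0, 0],
    [0, 0, 0],
    [0, 0, 0],
    [0, 0, 0],
    [0, 0, 0],
    [0, 0, 0],
    [0, 0, 0],
  ],
)

```text
time_s: 37.55
position: [0.4425, -0.2179, 0.0516]
tcp_rot: [[-0.27, 0.963, 0.001], [0.963, 0.27, -0.002], [-0.002, 0.0, -1.0]]
force: [0.2, 0.0, 0.7]
opening: 1.002
```

Run:
```python
from h import *
to(.4414,-.2181,.0253,15.6)
```

```text
slide [ 0.1 -1.1 26.3] twist [0.0005 0.0023 0.0015] | t 37.55 pos [ 442.5 -217.9   51.6] F [0.2 0.  0.7] open 1.002 J [-39.  37. 109.  -0.  34. -55.]
```

carry_out(
  grip=[1, 1, 1, 1, 1, 1, 1, 1],
  slide=[
    [0, -1, 2],
    [0, 0, 5],
    [0, 0, 7],
    [0, 0, 5],
    [0, 0, 3],
    [0, 0, 1],
    [0, 0, 0],
    [0, 0, 0],
  ],
  twist=[
    [0, 0.002, 0.001],
    [0, 0, 0],
    [0, 0, 0],
    [0, 0, 0],
    [0, 0, 0],
    [0, 0, 0],
    [0, 0, 0],
    [0, 0, 0],
  ],
)

```text
time_s: 38.35
position: [0.4418, -0.2186, 0.0269]
tcp_rot: [[-0.269, 0.963, 0.001], [0.963, 0.269, -0.001], [-0.001, 0.001, -1.0]]
force: [0.4, -0.2, -1.1]
opening: 1.0
```

Run:
```python
from h import *
to(.4414,-.2181,.0253,15.6)
```

```text
slide [ 0.6 -0.3  1.6] twist [0.0012 0.0011 0.0001] | t 38.35 pos [ 441.8 -218.6   26.9] F [ 0.4 -0.2 -1.1] open 1.0 J [-39.  40. 109.   0.  31. -55.]
```

carry_out(
  grip=[0.4, 0, -0.3, -0.3, -0.5, -0.5, -0.5, -0.5, -0.5, -0.5, -1, -1],
  slide=[
    [0.6, -0.3, 1.6],
    [0, 0, 0],
    [0, 0, 0],
    [0, 0, 0],
    [0, 0, 0],
    [0, 0, 0],
    [0, 0, 0],
    [0, 0, 0],
    [0, 0, 0],
    [0, 0, 0],
    [0, 0, 0],
    [0, 0, 0],
  ],
  twist=[
    [0, 0, 0],
    [0, 0, 0],
    [0, 0, 0],
    [0, 0, 0],
    [0, 0, 0],
    [0, 0, 0],
    [0, 0, 0],
    [0, 0, 0],
    [0, 0, 0],
    [0, 0, 0],
    [0, 0, 0],
    [0, 0, 0],
  ],
)

```text
time_s: 39.55
position: [0.4418, -0.2184, 0.0259]
tcp_rot: [[-0.269, 0.963, 0.003], [0.963, 0.269, -0.002], [-0.002, 0.002, -1.0]]
force: [0.2, 1.4, 0.6]
opening: 0.363
```

Run:
```python
from h import *
to(.4414,-.2181,.0253,15.6)
```

```text
slide [ 0.4 -0.3  0.6] twist [0.0021 0.0025 0.0002] | t 39.55 pos [ 441.8 -218.4   25.9] F [0.2 1.4 0.6] open 0.363 J [-39.  40. 109.   0.  31. -55.]
```

carry_out(
  grip=[-1, -1, -1, -1, -1, -1, -1, -1, -1],
  slide=[
    [0, 0, -4],
    [0, 0, -10],
    [0, 0, -18],
    [0, 0, -25],
    [0, 0, -30],
    [0, 0, -25],
    [0, 0, -10],
    [0, 0, 0],
    [0, 0, 0],
  ],
  twist=[
    [0, 0, 0],
    [0, 0, 0],
    [0, 0, 0],
    [0, 0, 0],
    [0, 0, 0],
    [0, 0, 0],
    [0, 0, 0],
    [0, 0, 0],
    [0, 0, 0],
  ],
)

```text
time_s: 40.45
position: [0.4403, -0.2172, 0.155]
tcp_rot: [[-0.269, 0.963, 0.002], [0.963, 0.269, -0.001], [-0.001, 0.001, -1.0]]
force: [-0.2, 0.1, -1.9]
opening: 0.362
```

Run:
```python
from h import *
to(.5805,-.3058,.14,15.6)
c=save('scene','s12'); cv2.imwrite('pics/s12z.png',cv2.resize(c['color'][60:270,230:420,::-1],None,fx=3,fy=2.8,interpolation=cv2.INTER_CUBIC))
```

```text
slide [-123.   111.2   15.3] twist [0.0013 0.0014 0.0002] | t 40.45 pos [ 440.3 -217.2  155. ] F [-0.2  0.1 -1.9] open 0.362 J [-39.  26. 105.   0.  49. -55.]
```

View pics/s12z.png

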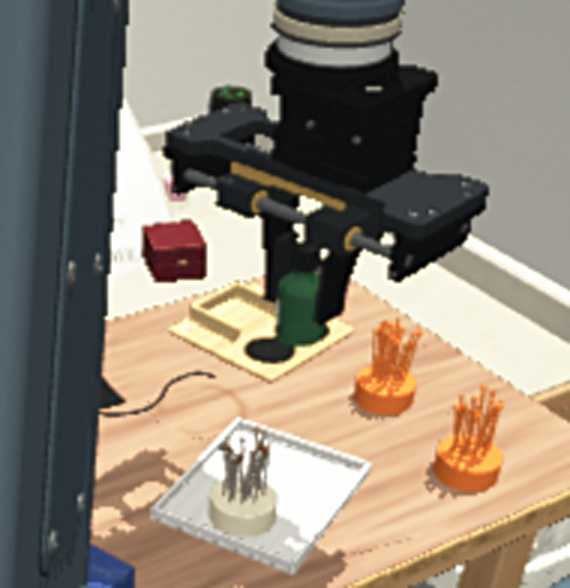

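The bottle is held upright and the cup has not moved. Moving to the caddy.

carry_out(
  grip=[-1, -1, -1, -1, -1, -1, -1, -1, -1, -1],
  slide=[
    [-10, 9, 0],
    [-18, 16, 0],
    [-22, 20, 0],
    [-22, 20, 0],
    [-20, 19, 0],
    [-16, 14, 0],
    [-8, 7, 0],
    [-4, 3, 0],
    [0, 0, 0],
    [0, 0, 0],
  ],
  twist=[
    [0, 0, 0],
    [0, 0, 0],
    [0, 0, 0],
    [0, 0, 0],
    [0, 0, 0],
    [0, 0, 0],
    [0, 0, 0],
    [0, 0, 0],
    [0, 0, 0],
    [0, 0, 0],
  ],
)

```text
time_s: 41.5
position: [0.5716, -0.2996, 0.1341]
tcp_rot: [[-0.268, 0.963, -0.028], [0.963, 0.269, 0.022], [0.028, -0.021, -0.999]]
force: [-1.0, -0.4, -0.1]
opening: 0.357
```

Run:
```python
from h import *
to(.5805,-.3058,.07,15.6)
```

```text
slide [-10.2   8.3  63.7] twist [-0.0207 -0.0285 -0.0006] | t 41.5 pos [ 571.6 -299.6  134.1] F [-1.  -0.4 -0.1] open 0.357 J [-38.  38.  82.   0.  62. -53.]
```

carry_out(
  grip=[-1, -1, -1, -1, -1, -1, -1, -1],
  slide=[
    [-5, 4, 0],
    [-4, 3, 0],
    [0, 0, 10],
    [0, 0, 15],
    [0, 0, 15],
    [0, 0, 10],
    [0, 0, 0],
    [0, 0, 0],
  ],
  twist=[
    [-0.02, -0.028, 0],
    [0, 0, 0],
    [0, 0, 0],
    [0, 0, 0],
    [0, 0, 0],
    [0, 0, 0],
    [0, 0, 0],
    [0, 0, 0],
  ],
)

```text
time_s: 42.3
position: [0.5764, -0.3033, 0.0766]
tcp_rot: [[-0.268, 0.963, -0.009], [0.963, 0.268, 0.006], [0.008, -0.007, -1.0]]
force: [-0.3, -0.1, -0.9]
opening: 0.361
```

Run:
```python
from h import *
to(.5805,-.3058,.0288,15.6)
```

```text
slide [-3.9  3.6 47.8] twist [-0.0068 -0.0084 -0.0007] | t 42.3 pos [ 576.4 -303.3   76.6] F [-0.3 -0.1 -0.9] open 0.361 J [-38.  43.  84.  -0.  54. -53.]
```

carry_out(
  grip=[-1, -1, -1, -1, -1, -1, -1, -1, -1],
  slide=[
    [-3, 2.5, 0],
    [-1, 1, 4],
    [0, 0, 8],
    [0, 0, 10],
    [0, 0, 8],
    [0, 0, 4],
    [0, 0, 2],
    [0, 0, 0],
    [0, 0, 0],
  ],
  twist=[
    [-0.0068, -0.0084, 0],
    [0, 0, 0],
    [0, 0, 0],
    [0, 0, 0],
    [0, 0, 0],
    [0, 0, 0],
    [0, 0, 0],
    [0, 0, 0],
    [0, 0, 0],
  ],
)

```text
time_s: 43.2
position: [0.5821, -0.3071, 0.0381]
tcp_rot: [[-0.268, 0.963, 0.002], [0.963, 0.268, -0.002], [-0.002, 0.002, -1.0]]
force: [0.0, -0.1, -0.4]
opening: 0.364
```

Run:
```python
from h import *
to(.5805,-.3058,.0288,15.6)
```

```text
slide [ 1.7 -1.2  9.3] twist [ 0.0018  0.0022 -0.0007] | t 43.2 pos [ 582.1 -307.1   38.1] F [ 0.  -0.1 -0.4] open 0.364 J [-38.  46.  84.   0.  50. -53.]
```

carry_out(
  grip=[-1, -1, -1, -1, -1],
  slide=[
    [1.7, -1.2, 0],
    [0, 0, 3],
    [0, 0, 1],
    [0, 0, 0],
    [0, 0, 0],
  ],
  twist=[
    [0.002, 0.002, 0],
    [0, 0, 0],
    [0, 0, 0],
    [0, 0, 0],
    [0, 0, 0],
  ],
)

```text
time_s: 43.7
position: [0.5809, -0.306, 0.0349]
tcp_rot: [[-0.268, 0.963, 0.001], [0.963, 0.268, -0.001], [-0.002, 0.001, -1.0]]
force: [-0.2, -0.3, -1.2]
opening: 0.364
```

Run:
```python
from h import *
to(.5805,-.3058,.0288,15.6)
```

```text
slide [ 0.3 -0.3  6.1] twist [ 0.0008  0.0016 -0.0005] | t 43.7 pos [ 580.9 -306.    34.9] F [-0.2 -0.3 -1.2] open 0.364 J [-38.  46.  85.  -0.  49. -53.]
```

carry_out(
  grip=[-1, -1, -1, -1, -1, -1, -1],
  slide=[
    [0.3, -0.3, 2],
    [0, 0, 2],
    [0, 0, 1.5],
    [0, 0, 1],
    [0, 0, 0.5],
    [0, 0, 0],
    [0, 0, 0],
  ],
  twist=[
    [0, 0, 0],
    [0, 0, 0],
    [0, 0, 0],
    [0, 0, 0],
    [0, 0, 0],
    [0, 0, 0],
    [0, 0, 0],
  ],
)

```text
time_s: 44.4
position: [0.5809, -0.3062, 0.0289]
tcp_rot: [[-0.268, 0.963, 0.002], [0.963, 0.268, -0.002], [-0.003, 0.001, -1.0]]
force: [-0.4, -0.7, 1.2]
opening: 0.359
```

Run:
```python
from h import *
to(.5805,-.3058,.0288,15.6)
```

```text
slide [ 0.5 -0.3  0.1] twist [ 0.0015  0.0027 -0.0005] | t 44.4 pos [ 580.9 -306.2   28.9] F [-0.4 -0.7  1.2] open 0.359 J [-38.  47.  85.  -0.  49. -53.]
```

Within 0.6 mm of target and touching down. Release and raise.

carry_out(
  grip=[-0.5, 0, 1, 1, 1, 1, 1, 1],
  slide=[
    [0, 0, 0],
    [0, 0, 0],
    [0, 0, 0],
    [0, 0, 0],
    [0, 0, 0],
    [0, 0, 0],
    [0, 0, 0],
    [0, 0, 0],
  ],
  twist=[
    [0, 0, 0],
    [0, 0, 0],
    [0, 0, 0],
    [0, 0, 0],
    [0, 0, 0],
    [0, 0, 0],
    [0, 0, 0],
    [0, 0, 0],
  ],
)

```text
time_s: 45.2
position: [0.5811, -0.3063, 0.0284]
tcp_rot: [[-0.268, 0.963, 0.003], [0.963, 0.268, -0.002], [-0.003, 0.002, -1.0]]
force: [-0.2, -0.7, -0.4]
opening: 0.913
```

carry_out(
  grip=[1, 1, 1, 1, 1, 1, 1, 1, 1],
  slide=[
    [0, 0, -5],
    [0, 0, -10],
    [0, 0, -20],
    [0, 0, -30],
    [0, 0, -30],
    [0, 0, -30],
    [0, 0, -10],
    [0, 0, 0],
    [0, 0, 0],
  ],
  twist=[
    [0, 0, 0],
    [0, 0, 0],
    [0, 0, 0],
    [0, 0, 0],
    [0, 0, 0],
    [0, 0, 0],
    [0, 0, 0],
    [0, 0, 0],
    [0, 0, 0],
  ],
)

```text
time_s: 46.1
position: [0.5805, -0.3058, 0.1718]
tcp_rot: [[-0.268, 0.963, 0.003], [0.963, 0.268, -0.003], [-0.004, 0.002, -1.0]]
force: [-0.2, -0.3, -0.7]
opening: 0.999
```

Run:
```python
from h import *
to(.4129,-.1644,.14,15.6)
c=save('scene','s13'); cv2.imwrite('pics/s13z.png',cv2.resize(c['color'][60:270,230:420,::-1],None,fx=3,fy=2.8,interpolation=cv2.INTER_CUBIC))
```

```text
slide [ 181.3 -123.6   30.8] twist [ 0.0023  0.0037 -0.0006] | t 46.1 pos [ 580.5 -305.8  171.8] F [-0.2 -0.3 -0.7] open 0.999 J [-38.  36.  80.  -0.  64. -53.]
```

View pics/s13z.png

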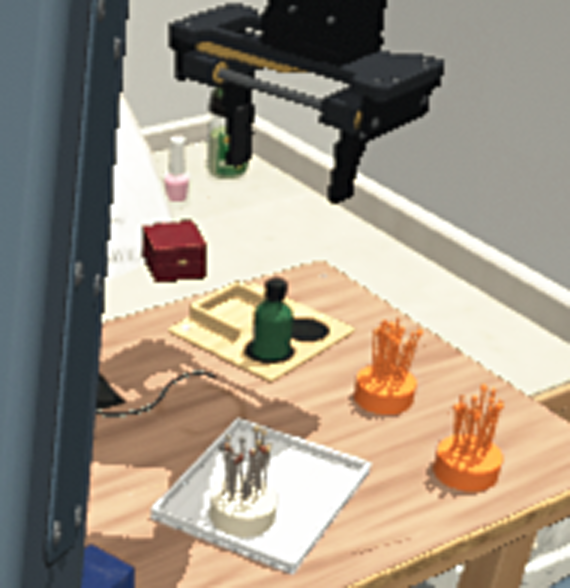

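The bottle stands on its spot. Now the cup.

carry_out(
  grip=[1, 1, 1, 1, 1, 1, 1, 1, 1, 1],
  slide=[
    [15, -10, 0],
    [28, -19, 0],
    [32, -22, 0],
    [32, -22, 0],
    [30, -20, 0],
    [20, -14, 5],
    [12, -8, 5],
    [5, -4, 5],
    [0, 0, 0],
    [0, 0, 0],
  ],
  twist=[
    [0, 0, 0],
    [0, 0, 0],
    [0, 0, 0],
    [0, 0, 0],
    [0, 0, 0],
    [0, 0, 0],
    [0, 0, 0],
    [0, 0, 0],
    [0, 0, 0],
    [0, 0, 0],
  ],
)

```text
time_s: 47.15
position: [0.4052, -0.16, 0.142]
tcp_rot: [[-0.267, 0.964, -0.02], [0.964, 0.267, 0.014], [0.019, -0.015, -1.0]]
force: [0.4, -0.5, -0.4]
opening: 1.0
```

Run:
```python
from h import *
to(.4129,-.1644,.10,15.6)
```

```text
slide [-7.   6.9 41.7] twist [-0.0154 -0.0188 -0.0018] | t 47.15 pos [ 405.2 -160.   142. ] F [ 0.4 -0.5 -0.4] open 1.0 J [-36.  24. 112.  -0.  45. -52.]
```

carry_out(
  grip=[1, 1, 1, 1, 1, 1, 1],
  slide=[
    [-4, 4, 0],
    [-3, 3, 0],
    [0, 0, 10],
    [0, 0, 15],
    [0, 0, 10],
    [0, 0, 0],
    [0, 0, 0],
  ],
  twist=[
    [-0.0154, -0.0188, -0.002],
    [0, 0, 0],
    [0, 0, 0],
    [0, 0, 0],
    [0, 0, 0],
    [0, 0, 0],
    [0, 0, 0],
  ],
)

```text
time_s: 47.85
position: [0.42, -0.17, 0.1044]
tcp_rot: [[-0.268, 0.963, 0.008], [0.963, 0.268, -0.006], [-0.008, 0.006, -1.0]]
force: [0.3, 0.2, -0.0]
opening: 1.0
```

Run:
```python
from h import *
to(.4129,-.1644,.05,15.6)
```

```text
slide [ 7.7 -5.7 54.4] twist [ 0.0061  0.0077 -0.0008] | t 47.85 pos [ 420.  -170.   104.4] F [ 0.3  0.2 -0. ] open 1.0 J [-36.  29. 113.   0.  37. -52.]
```

carry_out(
  grip=[1, 1, 1, 1, 1, 1, 1, 1, 1],
  slide=[
    [4, -3, 0],
    [4, -3, 0],
    [0, 0, 6],
    [0, 0, 12],
    [0, 0, 12],
    [0, 0, 10],
    [0, 0, 5],
    [0, 0, 0],
    [0, 0, 0],
  ],
  twist=[
    [0.006, 0.0077, 0],
    [0, 0, 0],
    [0, 0, 0],
    [0, 0, 0],
    [0, 0, 0],
    [0, 0, 0],
    [0, 0, 0],
    [0, 0, 0],
    [0, 0, 0],
  ],
)

```text
time_s: 48.75
position: [0.4126, -0.1641, 0.0587]
tcp_rot: [[-0.268, 0.963, 0.004], [0.963, 0.268, -0.003], [-0.004, 0.003, -1.0]]
force: [-0.1, -0.1, -0.7]
opening: 0.999
```

Run:
```python
from h import *
to(.4129,-.1644,.0288,15.6)
```

```text
slide [-0.2  0.1 29.9] twist [ 0.0029  0.0035 -0.0006] | t 48.75 pos [ 412.6 -164.1   58.7] F [-0.1 -0.1 -0.7] open 0.999 J [-36.  34. 116.   0.  30. -52.]
```

carry_out(
  grip=[1, 1, 1, 1, 1, 1, 1, 1],
  slide=[
    [0, 0, 4],
    [0, 0, 7],
    [0, 0, 7],
    [0, 0, 5],
    [0, 0, 3],
    [0, 0, 1],
    [0, 0, 0],
    [0, 0, 0],
  ],
  twist=[
    [0.003, 0.0035, 0],
    [0, 0, 0],
    [0, 0, 0],
    [0, 0, 0],
    [0, 0, 0],
    [0, 0, 0],
    [0, 0, 0],
    [0, 0, 0],
  ],
)

```text
time_s: 49.55
position: [0.4133, -0.1646, 0.0298]
tcp_rot: [[-0.268, 0.963, 0.001], [0.963, 0.268, -0.001], [-0.001, 0.001, -1.0]]
force: [-0.1, 0.3, -0.0]
opening: 1.0
```

Run:
```python
from h import *
to(.4129,-.1644,.0288,15.6)
```

```text
slide [ 0.4 -0.4  1. ] twist [ 0.0008  0.0012 -0.0006] | t 49.55 pos [ 413.3 -164.6   29.8] F [-0.1  0.3 -0. ] open 1.0 J [-36.  38. 116.  -0.  26. -52.]
```

carry_out(
  grip=[0.4, 0.2, 0, -0.2, -0.3, -0.3, -0.3, -1, -1],
  slide=[
    [0.5, -0.4, 1],
    [0, 0, 0],
    [0, 0, 0],
    [0, 0, 0],
    [0, 0, 0],
    [0, 0, 0],
    [0, 0, 0],
    [0, 0, 0],
    [0, 0, 0],
  ],
  twist=[
    [0, 0, 0],
    [0, 0, 0],
    [0, 0, 0],
    [0, 0, 0],
    [0, 0, 0],
    [0, 0, 0],
    [0, 0, 0],
    [0, 0, 0],
    [0, 0, 0],
  ],
)

```text
time_s: 50.45
position: [0.4132, -0.1644, 0.0294]
tcp_rot: [[-0.268, 0.963, 0.002], [0.963, 0.268, -0.002], [-0.002, 0.002, -1.0]]
force: [0.5, 0.1, -0.2]
opening: 0.511
```

Run:
```python
from h import *
to(.4129,-.1644,.0288,15.6)
```

```text
slide [ 0.1 -0.3  0.6] twist [ 0.0018  0.0025 -0.0005] | t 50.45 pos [ 413.2 -164.4   29.4] F [ 0.5  0.1 -0.2] open 0.511 J [-36.  38. 116.  -0.  26. -52.]
```

Gripped with the same offset, within 0.3 mm. The return target is (0.5942, -0.3530, 0.0323).

carry_out(
  grip=[-1, -1, -1, -1, -1, -1, -1, -1, -1],
  slide=[
    [0, 0, -4],
    [0, 0, -10],
    [0, 0, -18],
    [0, 0, -25],
    [0, 0, -30],
    [0, 0, -25],
    [0, 0, -12],
    [0, 0, 0],
    [0, 0, 0],
  ],
  twist=[
    [0, 0, 0],
    [0, 0, 0],
    [0, 0, 0],
    [0, 0, 0],
    [0, 0, 0],
    [0, 0, 0],
    [0, 0, 0],
    [0, 0, 0],
    [0, 0, 0],
  ],
)

```text
time_s: 51.35
position: [0.4111, -0.1629, 0.1615]
tcp_rot: [[-0.269, 0.963, 0.001], [0.963, 0.269, -0.001], [-0.001, 0.001, -1.0]]
force: [-0.2, -0.2, -1.5]
opening: 0.513
```

Run:
```python
from h import *
to(.5942,-.3530,.15,15.6)
```

```text
slide [-232.3  125.4   11.9] twist [ 0.0007  0.0011 -0.0004] | t 51.35 pos [ 411.1 -162.9  161.5] F [-0.2 -0.2 -1.5] open 0.513 J [-36.  22. 111.  -0.  47. -52.]
```

carry_out(
  grip=[-1, -1, -1, -1, -1, -1, -1, -1, -1, -1, -1, -1],
  slide=[
    [-10, 5, 0],
    [-20, 11, 0],
    [-27, 14, -2],
    [-30, 16, -2],
    [-30, 16, -2],
    [-30, 16, -2],
    [-28, 15, -2],
    [-22, 13, 0],
    [-14, 8, 0],
    [-8, 5, 0],
    [0, 0, 0],
    [0, 0, 0],
  ],
  twist=[
    [0, 0, 0],
    [0, 0, 0],
    [0, 0, 0],
    [0, 0, 0],
    [0, 0, 0],
    [0, 0, 0],
    [0, 0, 0],
    [0, 0, 0],
    [0, 0, 0],
    [0, 0, 0],
    [0, 0, 0],
    [0, 0, 0],
  ],
)

```text
time_s: 52.55
position: [0.5872, -0.3502, 0.1495]
tcp_rot: [[-0.267, 0.964, -0.021], [0.964, 0.267, 0.016], [0.021, -0.016, -1.0]]
force: [0.0, 0.3, -2.8]
opening: 0.509
```

Run:
```python
from h import *
to(.5942,-.3530,.11,15.6)
```

```text
slide [-5.4  6.6 39.3] twist [-0.0164 -0.0213 -0.0021] | t 52.55 pos [ 587.2 -350.2  149.5] F [ 0.   0.3 -2.8] open 0.509 J [-40.  40.  75.  -0.  66. -56.]
```

carry_out(
  grip=[-1, -1, -1, -1, -1, -1, -1],
  slide=[
    [-3, 3, 0],
    [-3, 3, 0],
    [0, 0, 10],
    [0, 0, 15],
    [0, 0, 12],
    [0, 0, 0],
    [0, 0, 0],
  ],
  twist=[
    [-0.016, -0.021, -0.002],
    [0, 0, 0],
    [0, 0, 0],
    [0, 0, 0],
    [0, 0, 0],
    [0, 0, 0],
    [0, 0, 0],
  ],
)

```text
time_s: 53.25
position: [0.5912, -0.3512, 0.1049]
tcp_rot: [[-0.269, 0.963, -0.009], [0.963, 0.269, 0.007], [0.009, -0.006, -1.0]]
force: [-0.0, -1.6, -1.0]
opening: 0.511
```

Run:
```python
from h import *
to(.5942,-.3530,.06,15.6)
```

```text
slide [-2.9  2.7 44.8] twist [-0.0064 -0.0091  0.0003] | t 53.25 pos [ 591.2 -351.2  104.9] F [-0.  -1.6 -1. ] open 0.511 J [-40.  43.  77.  -0.  61. -56.]
```

carry_out(
  grip=[-1, -1, -1, -1, -1, -1, -1, -1],
  slide=[
    [-2.5, 2, 0],
    [-0.5, 0.5, 6],
    [0, 0, 10],
    [0, 0, 10],
    [0, 0, 10],
    [0, 0, 6],
    [0, 0, 0],
    [0, 0, 0],
  ],
  twist=[
    [-0.0064, -0.009, 0],
    [0, 0, 0],
    [0, 0, 0],
    [0, 0, 0],
    [0, 0, 0],
    [0, 0, 0],
    [0, 0, 0],
    [0, 0, 0],
  ],
)

```text
time_s: 54.05
position: [0.595, -0.3539, 0.0592]
tcp_rot: [[-0.269, 0.963, 0.001], [0.963, 0.269, -0.001], [-0.001, 0.001, -1.0]]
force: [0.4, 0.7, -1.2]
opening: 0.513
```

Run:
```python
from h import *
to(.5942,-.3530,.0323,15.6)
c=save('scene','s14'); cv2.imwrite('pics/s14z.png',cv2.resize(c['color'][90:220,270:390,::-1],None,fx=5,fy=4.5,interpolation=cv2.INTER_CUBIC))
```

```text
slide [ 1.1 -0.5 26.9] twist [0.0007 0.001  0.0003] | t 54.05 pos [ 595.  -353.9   59.2] F [ 0.4  0.7 -1.2] open 0.513 J [-40.  46.  78.   0.  55. -56.]
```

View pics/s14z.png

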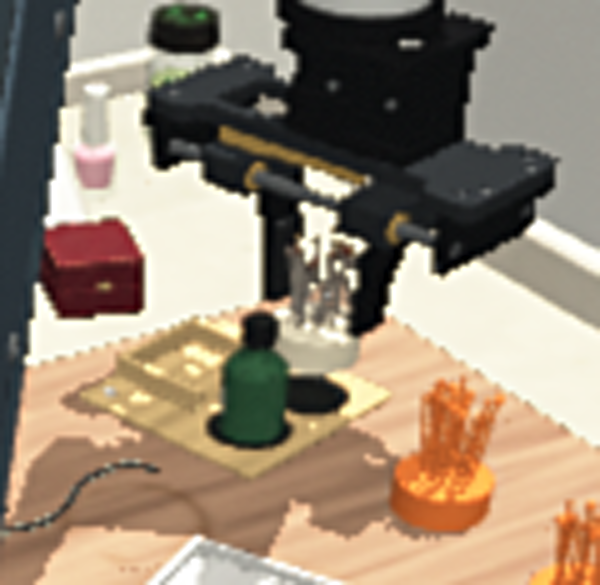

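carry_out(
  grip=[-1, -1, -1, -1, -1, -1, -1, -1],
  slide=[
    [0.5, -0.3, 3],
    [0, 0, 6],
    [0, 0, 6],
    [0, 0, 4],
    [0, 0, 2],
    [0, 0, 0],
    [0, 0, 0],
    [0, 0, 0],
  ],
  twist=[
    [0, 0.001, 0],
    [0, 0, 0],
    [0, 0, 0],
    [0, 0, 0],
    [0, 0, 0],
    [0, 0, 0],
    [0, 0, 0],
    [0, 0, 0],
  ],
)

```text
time_s: 54.9
position: [0.5952, -0.354, 0.0375]
tcp_rot: [[-0.269, 0.963, 0.002], [0.963, 0.269, -0.001], [-0.002, 0.002, -1.0]]
force: [0.1, 0.9, -1.3]
opening: 0.509
```

Run:
```python
from h import *
to(.5942,-.3530,.0323,15.6)
```

```text
slide [ 1.2 -0.7  5.2] twist [0.002  0.0017 0.0002] | t 54.9 pos [ 595.2 -354.    37.5] F [ 0.1  0.9 -1.3] open 0.509 J [-40.  48.  79.   0.  53. -56.]
```

carry_out(
  grip=[-1, -1, -1, -1, -1, -1, -1, -1],
  slide=[
    [1.3, -0.7, 0],
    [0, 0, 2],
    [0, 0, 1.5],
    [0.3, -0.2, 1],
    [0, 0, 1],
    [0, 0, 0.5],
    [0, 0, 0],
    [0, 0, 0],
  ],
  twist=[
    [0.002, 0.0017, 0],
    [0, 0, 0],
    [0, 0, 0],
    [0, 0, 0],
    [0, 0, 0],
    [0, 0, 0],
    [0, 0, 0],
    [0, 0, 0],
  ],
)

```text
time_s: 55.7
position: [0.5944, -0.353, 0.0325]
tcp_rot: [[-0.269, 0.963, 0.001], [0.963, 0.269, -0.001], [-0.002, 0.001, -1.0]]
force: [-0.1, 0.4, -0.3]
opening: 0.512
```

Run:
```python
from h import *
to(.5942,-.3530,.0323,15.6)
```

```text
slide [ 0.1 -0.1  0.2] twist [0.0009 0.0015 0.0003] | t 55.7 pos [ 594.4 -353.    32.5] F [-0.1  0.4 -0.3] open 0.512 J [-40.  48.  79.  -0.  53. -56.]
```

On the spot to 0.2 mm. Touch down, release and raise.

carry_out(
  grip=[-1, -1, -0.2, 0.2, 1, 1, 1, 1, 1],
  slide=[
    [0, 0, 0.5],
    [0, 0, 0],
    [0, 0, 0],
    [0, 0, 0],
    [0, 0, 0],
    [0, 0, 0],
    [0, 0, 0],
    [0, 0, 0],
    [0, 0, 0],
  ],
  twist=[
    [0, 0, 0],
    [0, 0, 0],
    [0, 0, 0],
    [0, 0, 0],
    [0, 0, 0],
    [0, 0, 0],
    [0, 0, 0],
    [0, 0, 0],
    [0, 0, 0],
  ],
)

```text
time_s: 56.6
position: [0.5951, -0.3537, 0.0325]
tcp_rot: [[-0.269, 0.963, 0.003], [0.963, 0.269, -0.003], [-0.003, 0.002, -1.0]]
force: [0.1, 0.2, -0.8]
opening: 0.952
```

carry_out(
  grip=[1, 1, 1, 1, 1, 1, 1, 1, 1],
  slide=[
    [0, 0, -5],
    [0, 0, -10],
    [0, 0, -20],
    [0, 0, -30],
    [0, 0, -35],
    [0, 0, -35],
    [0, 0, -15],
    [0, 0, 0],
    [0, 0, 0],
  ],
  twist=[
    [0, 0, 0],
    [0, 0, 0],
    [0, 0, 0],
    [0, 0, 0],
    [0, 0, 0],
    [0, 0, 0],
    [0, 0, 0],
    [0, 0, 0],
    [0, 0, 0],
  ],
)

```text
time_s: 57.5
position: [0.5948, -0.3534, 0.1934]
tcp_rot: [[-0.269, 0.963, 0.005], [0.963, 0.269, -0.004], [-0.006, 0.004, -1.0]]
force: [-0.3, 0.6, -0.1]
opening: 1.0
```

Run:
```python
from h import *
to(.2449,-.5996,.19,15.6)
```

```text
slide [-142.9 -403.3    2.7] twist [0.0038 0.0057 0.0003] | t 57.5 pos [ 594.8 -353.4  193.4] F [-0.3  0.6 -0.1] open 1.0 J [-40.  37.  74.  -0.  69. -56.]
```

carry_out(
  grip=[1, 1, 1, 1, 1, 1, 1, 1, 1, 1, 1, 1],
  slide=[
    [-10, -20, -5],
    [-14, -40, -2],
    [-16, -44, -2],
    [-16, -44, -2],
    [-16, -44, -2],
    [-16, -44, -2],
    [-16, -44, -2],
    [-16, -44, 0],
    [-12, -38, 0],
    [-8, -25, 0],
    [0, -10, 0],
    [0, 0, 0],
  ],
  twist=[
    [0, 0, 0],
    [0, 0, 0],
    [0, 0, 0],
    [0, 0, 0],
    [0, 0, 0],
    [0, 0, 0],
    [0, 0, 0],
    [0, 0, 0],
    [0, 0, 0],
    [0, 0, 0],
    [0, 0, 0],
    [0, 0, 0],
  ],
)

```text
time_s: 58.7
position: [0.235, -0.5955, 0.1917]
tcp_rot: [[-0.273, 0.962, -0.005], [0.962, 0.273, 0.022], [0.022, 0.001, -1.0]]
force: [0.4, 0.3, -0.4]
opening: 1.001
```

Run:
```python
from h import *
to(.2449,-.5996,.19,15.6)
c=save('top','top20');cv2.imwrite('pics/t20.png',c['color'][:,:,::-1])
cv2.imwrite('pics/t20z.png',cv2.resize(c['color'][115:205,310:420,::-1],None,fx=6,fy=6,interpolation=cv2.INTER_CUBIC))
a=load('top0'); 
P=cloud(c); P0=cloud(a)
for n,Q,cc in(('before',P0,a),('after',P,c)):
    hsv=cv2.cvtColor(cc['color'],cv2.COLOR_RGB2HSV)
    m=np.zeros(hsv.shape[:2],np.uint8); s=(slice(145,182),slice(365,400)); m[s]=((hsv[...,1]<60)&(hsv[...,2]>120))[s]
    m=cv2.morphologyEx(m,cv2.MORPH_CLOSE,np.ones((5,5)))
    cs,_=cv2.findContours(m,cv2.RETR_EXTERNAL,cv2.CHAIN_APPROX_NONE);k=max(cs,key=cv2.contourArea)
    w=np.array([ray(cc,*p[0],.028)[:2] for p in k],np.float32)*1000
    b=np.zeros(m.shape,bool); b[150:190,340:370]=1; Z=Q[...,2]; b&=(Z>.072)&(Z<.085); v,u=np.nonzero(b)
    print(n,'cup',cv2.minEnclosingCircle(w),'cap',(ray(cc,u.mean(),v.mean(),.078)*1000).round(1))
    for nm,sl,mk in(('wax',(slice(250,295),slice(180,230)),(hsv[...,0]>105)&(hsv[...,0]<130)&(hsv[...,1]>120)),('spool',(slice(250,290),slice(130,175)),(hsv[...,1]<50)&(hsv[...,2]>120))):
        v,u=np.nonzero(mk[sl]); print(nm,u.mean().round(2),v.mean().round(2),len(u))
```

```text
slide [-6.7  8.4  1.6] twist [ 0.0006 -0.0222  0.0041] | t 58.7 pos [ 235.  -595.5  191.7] F [ 0.4  0.3 -0.4] open 1.001 J [-78.  34.  80.  -0.  67. -94.]
before cup ((593.9540405273438, -351.78497314453125), 23.34421730041504) cap [ 578.7 -304.2   78. ]
wax 24.01 22.73 506
spool 22.53 19.46 632
after cup ((593.7010498046875, -351.9419250488281), 23.46063232421875) cap [ 578.7 -305.1   78. ]
wax 24.04 22.8 509
spool 22.55 19.45 631
```

View pics/t20.png

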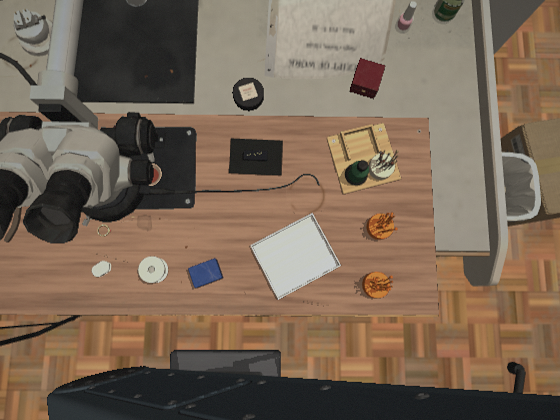

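View pics/t20z.png

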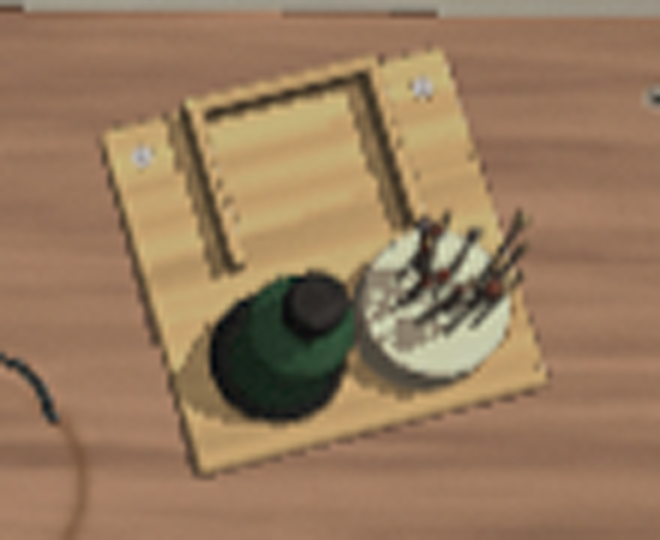

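Cup and bottle are back within 1 mm of their starting positions. The stone is centred on the pad at (256,156), and the tray is empty. The spool and wax have not moved. Handing in.

```bash
python3 -c "
from rig import bot
print(bot.hand_in())"
```

```text
the job is handed in; nothing more can be done
None
```

The job is done in the order asked and handed in at about 59 s, within the 112 s limit. The cup and then the bottle went to the tray, the stone went onto the pad, and then the bottle and the cup went back onto the caddy.

**Last checks, from the top view before and after:**
- **Cup:** about 0.3 mm from where it started, and upright.
- **Bottle:** about 0.9 mm from where it started, and upright.
- **Stone:** within about 1 mm of the pad's centre and lined up with it to a fraction of a degree. I measured this right after placing it, and in the last picture it looks unmoved.
- **Spool and wax:** not moved; any shift is under 0.1 pixel. The orange look-alikes look untouched in the last picture.
- **Forces:** the readings I saw stayed around 3 N or less.

**What disagreed:**
- **Cup height:** the pictures show a low cup, about 22 mm tall with burs above it, not the 60 mm straight side described. It still gripped at 45 mm across, as described.
- **Bottle width:** it gripped at about 31 mm across, not the 33 mm given, and held firmly.

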